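# Seat the rosette and slide the frieze board out to its mark

## Robot

A 6-joint arm with a two-finger parallel gripper is mounted at the origin on the work surface. World frame = base frame: x ahead of the robot, y to its left, z up, the work surface at z = 0. Lengths are in m, angles in rad, forces in N, time in s.
With the tool pointing down it reaches from about 0.225 to 0.875 m from the base axis. Payload 3.4 kg.
Tool frame: the origin (TCP) lies at the very end of the fingers, on their centre line; the grasp point (between the pads) lies behind it (manip.grasp_offset is the z of the grasp point in the tool frame, in m); z points along the fingers, y is the line along which they close (so a half turn about z gives the same grasp; the last joint's range is limited). The gripper opens to 85 mm and grips with 20 to 120 N. Pads are 22 mm wide; open, the fingers measure 114 mm over their backs; the gripper's body (76 mm by 85 mm) begins 54 mm behind the grasp point. The pads swing forward as they close: fully open they stand 13 mm farther back than shut.
Start: joints at [1.197, 0.276, 1.505, -0, 1.361, -0.121], TCP at [0.144, 0.557, 0.231] pointing down, gripper open.
Joint ranges: [-2.89, 2.89], [-0.75, 2.08], [0.22, 2.7], [-1.18, 4.32], [0.11, 2.71], [-2.7, 2.7]. Speed limits (rad/s): [2.57, 2.57, 3.14, 3.14, 3.14, 3.14].

## Interface

Orientations are given as a unit quaternion [w, x, y, z].
In Python, from rig import manip gives the robot as it stands.
- The arm moves only by the shell command python3 -m pendant 'ROWS' [FORCE]. ROWS is JSON, a list of rows, each an object of numbers: "dx", "dy", "dz": the shift along the tool's x, y, z in m; "rx", "ry", "rz": the turn, a rotation vector about the tool's x, y, z in degrees; "hand": the finger opening in m, from 0 to 0.0854. In form: [{"dx": .., "dy": .., "dz": .., "rx": .., "ry": .., "rz": .., "hand": ..}, ...]. A call has 1 to 12 rows; each row shifts and turns the commanded pose from where the row before left it, along the tool's axes as they then stand; what a row does not reach is not made up. A row lasts 1/12 s, in which the tool goes at most 41.7 mm and 7.16 degrees, less where a joint would pass 70% of its speed; a pose out of reach is approached as far as the arm can. A call is refused whole if a number of a shift passes 0.0417 or a number of a turn 7.16, either way. A call with a gripper value outside its range is refused whole. The fingers move at their own pace and stop on an object; FORCE is the grip in N (left out, the last holds). Time passes only in rows, so rows that do not move let the fingers close. It gives the time, the measured TCP pose, the force, the opening and the grip force at its end, in the units of the state.
- manip.get_state(): the state, without advancing time (a new reading comes with each control period).
- manip.get_image(name): name is "scene" or "top" or "wrist"; returns a dict with "frame" (420x560x3 uint8, red, green, blue), "fx", "fy", "cx", "cy" (pixels), "position" and "attitude" of the camera in the world; the wrist camera has in their place "mount" (4x4, takes a point from camera to tool coordinates, whose origin is the TCP and whose axes are the flange's). Camera axes: x right, y up, looking along -z (the intrinsics and any distortion apply to the point x, -y, -z); pixel columns grow to the right and rows downward; lengths in m; the calibration is good to about 2 mm. A picture is of the moment at which its call begins: read the wrist's pose just before it. There is no depth.
- manip.sign_off(): hands the job in; it is judged then, once.
The state is a dict: "clock": time; "qpos": joint angles; "qd": joint speeds; "effort": joint torques, N m; "position": TCP position; "ee_rot": TCP orientation; "contact_force": force on the tool from outside, world axes, zero at the start; "moment": the same for the moment, N m; "width": finger opening in m; "gripper_force": force on a finger pad.
Only numpy, scipy, OpenCV 4.12 (cv2) and the standard library are available. Lean on these libraries where they do the work, as an engineer would, in place of code of your own. Each camera call takes 0.05 s, during which the arm holds its last target. There are 200 camera calls.

## Task

First set the turned rosette from its little sloped rest into the round pocket of the board, fully home with its boss side up, and let go of it; then slide the board straight out over the block, pocket end leading, flat on the block all the way, until the dark scored line across it is exactly above the block's outer edge. So far out it tips off if released, so never let it tip and finish still holding it by its plain tail, flat and still on the block with the rosette in its pocket. Leave the other tools and things on the bench where they are.

Things in the scene. Friction and masses are not known exactly. Their poses are not given: they have to be found in the camera images.
- rosette: Turned pale-wood rosette, about 45 g: flat disc 44 mm across, 9 mm thick, with a round boss 22 mm across on the middle of one face (from 9 to 26 mm) ringed by small beads (to 12 mm). Grip it across the boss. Origin: centre of the disc's flat back; z runs out through the boss. It starts lying boss outward on the rest, its z leaning 30 degrees from vertical, roughly towards the robot.
- rest: Fixed small sloped wooden rest, 76 x 76 mm, about 57 mm high at its back; origin under its centre, the slope rises along its x (30 degrees) and faces its -x, roughly towards the robot. A 5 mm lip stops the disc's lower edge.
- block: Fixed dark wooden carving block, 170 mm long (its x), 130 mm wide (its y), 60 mm high; origin under its centre. Its +x is the outward direction, roughly the robot's left (world +y).
- block_edge (a point): Middle of the top edge of the block's outer (+x) face, 60 mm above the bench; axes as the block's.
- board: Pale wooden board 300 mm long (its x), 66 mm wide (its y), 20 mm thick (z up), about 0.28 kg, lying loose along the block's top; origin at the centre of its underside. Pocket end at +x, leading outward; carved flowers (2.5 mm proud) between pocket and scored line; the tail (-x) end is plain and at first sticks out behind the block. Grip it there across its width.
- board_line (a point): Middle of the dark scored line (2 mm wide, straight across the board's top face), 170 mm from the pocket end, 130 mm from the tail end; axes as the board's.
- board_pocket (a point): Centre of the floor of the round pocket: 46 mm across, 10 mm deep, 35 mm from the board's +x end; axes as the board's. The board is 10 mm thick below it.
- board_tail (a point): Point on the middle line of the board's top face, 20 mm from its tail end: a good place to grip across the 66 mm width.
- gouge_long: Carving gouge 230 mm long, 26 mm thick handle, lying on the bench; leave it.
- gouge_short: Carving gouge 180 mm long, 24 mm thick handle, lying on the bench; leave it.
- mallet: Wooden mallet, head 65 x 110 x 60 mm, 200 mm long overall, lying on the bench; origin under its head; leave it.
- offcut: Flat pale offcut 70 x 50 x 22 mm on the bench beyond the block's outer end; the board passes above it; leave it.
- wax_jar: Wax jar 66 mm across, 60 mm high; leave it.
- brush: Bench brush with wooden handle, lying; leave it.
- rasp: Rasp 220 mm long, 22 mm high, lying; leave it.
Mind the look-alikes: they are no part of the job. What is shaped like the rosette but grey is not meant. Leave any green look-alike of the block alone.

How it is judged:
By the outcome, as a careful person would: the job done as asked, in the order asked, and still so for the second after the job is handed in, while the arm keeps its last pose, push and grip.
It also fails if it takes over 61 s, if anything falls off the work surface, if the arm or the gripper's body presses on something with over 40 N, if the wrist force passes 120 N, or if a joint passes its speed limit or range.

## Working session

There is one attempt and no reset: what is moved stays moved. The work goes in short steps, Python scripts to look and compute and a shell command to move; the robot and the scene stay as the last step left them, time stands still between calls to the robot, and variables do not carry over. Pictures are saved under pics/ and viewed, at most 10 in all, crops included, and the job is handed in when it is done.

```bash
ls; mkdir -p pics
python3 - <<'E'
from rig import manip
import cv2,json
print(manip.grasp_offset, manip.get_state())
for n in ("scene","top"):
    im=manip.get_image(n)
    cv2.imwrite(f"pics/{n}0.png",im["frame"][:,:,::-1])
    print(n,{k:(v.tolist() if hasattr(v,'tolist') else v) for k,v in im.items() if k!="frame"})
E
```

```text
pics
-0.0187 {'clock': 0.0, 'qpos': array([ 1.19699817e+00,  2.76613338e-01,  1.50612282e+00,  4.03983600e-05,
        1.36070306e+00, -1.20949009e-01]), 'qd': array([ 0.00089386, -0.00039759, -0.00035752,  0.00221474, -0.00294305,
        0.00026793]), 'effort': array([-5.62274872e-04, -4.16779053e+01, -2.45800388e+01, -3.66586464e-04,
        1.15007150e-02,  1.30261037e-05]), 'position': array([0.14361512, 0.55623796, 0.23043336]), 'ee_rot': array([-2.45222777e-04,  1.26092209e-01,  9.92018096e-01, -8.90338408e-04]), 'contact_force': array([-0.42693999, -0.16906678,  0.68603413]), 'moment': array([-0.02502205,  0.03690774,  0.00122059]), 'gripper_force': 0.0, 'width': 0.08554920820077355}
scene {'fx': 451.4473341045428, 'fy': 451.4473341045428, 'cx': 281.9183912044242, 'cy': 201.67808117115783, 'position': [1.1864827863648744, 0.39673288180954813, 0.8081996690737897], 'attitude': [0.468338408366722, 0.18695118520471737, 0.3381503524830531, 0.7945833680078284]}
top {'fx': 473.84512907577795, 'fy': 473.84512907577795, 'cx': 285.0895214295047, 'cy': 209.76245439397468, 'position': [0.43254333999331784, 0.02257877959461039, 1.3664021991962851], 'attitude': [0.7159752038638639, 0.03369586158495404, -0.028464855592818854, -0.6967308292017989]}
```

View pics/scene0.png

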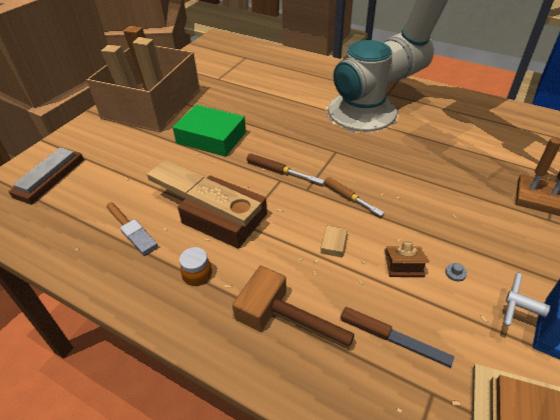

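View pics/top0.png

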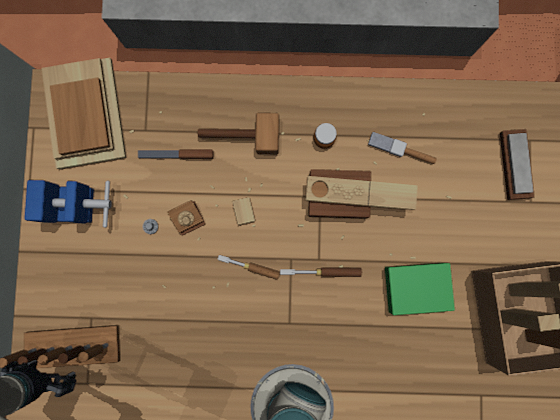

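Scene: board on the block around (205,195), pocket at (240,205); rosette on its rest at (406,252), grey look-alike at (456,271). Top: pocket at (319,189), board tail end about x=416, rosette (186,217). I'll make a zoomed composite to measure from the two views.

```bash
cat > h.py <<'E'
import numpy as np, cv2
from scipy.spatial.transform import Rotation as R
from rig import manip
def rot(q): return R.from_quat([q[1],q[2],q[3],q[0]])
def cam(name):
    "image with pose (Rm, p) in world"
    s=manip.get_state(); im=manip.get_image(name)
    if name=="wrist":
        T=np.eye(4); T[:3,:3]=rot(s["ee_rot"]).as_matrix(); T[:3,3]=s["position"]
        M=T@np.array(im["mount"]); im["R"],im["p"]=M[:3,:3],M[:3,3]
    else: im["R"],im["p"]=rot(im["attitude"]).as_matrix(),np.array(im["position"])
    return im
def proj(im,P):
    c=(np.atleast_2d(P)-im["p"])@im["R"]
    return np.c_[im["cx"]+im["fx"]*c[:,0]/-c[:,2], im["cy"]-im["fy"]*c[:,1]/-c[:,2]]
def ray(im,uv):
    uv=np.atleast_2d(uv).astype(float)
    d=np.c_[(uv[:,0]-im["cx"])/im["fx"],-(uv[:,1]-im["cy"])/im["fy"],-np.ones(len(uv))]@im["R"].T
    return d
def atz(im,uv,z):
    d=ray(im,uv); return im["p"]+d*((z-im["p"][2])/d[:,2])[:,None]
def tri(ims,uvs):
    A=np.zeros((3,3));b=np.zeros(3);L=[]
    for im,uv in zip(ims,uvs):
        d=ray(im,uv)[0];d/=np.linalg.norm(d);Q=np.eye(3)-np.outer(d,d);A+=Q;b+=Q@im["p"];L.append((Q,im["p"]))
    X=np.linalg.solve(A,b); return X,[np.linalg.norm(Q@(X-p)) for Q,p in L]
E
python3 - <<'E'
import cv2,numpy as np
t=cv2.imread("pics/top0.png");s=cv2.imread("pics/scene0.png")
c=lambda i,x,y,w,h,k:cv2.resize(i[y:y+h,x:x+w],None,fx=k,fy=k,interpolation=cv2.INTER_CUBIC)
a=c(t,295,160,130,70,4)  # 520x280
b=c(t,155,185,65,65,4)   #260x260
d=c(s,140,150,130,100,4) #520x400->
e=c(s,375,230,65,60,4)
o=np.zeros((690,790,3),np.uint8)
o[:280,:520]=a;o[:260,525:785]=b;o[285:685,:520]=d;o[285:525,525:785]=e
cv2.imwrite("pics/c0.png",o[:600])
E
```

```text
(no output)
```

View pics/c0.png

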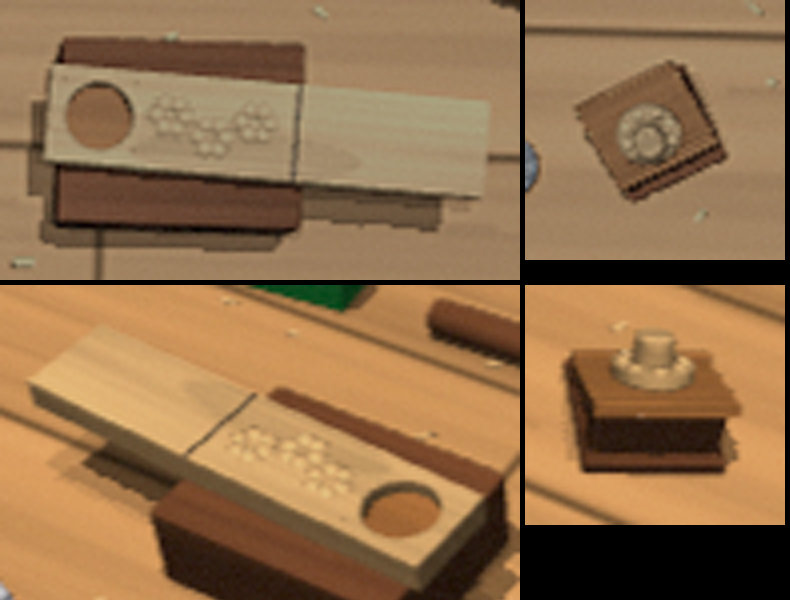

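Composite: in the top view the board corners are at crop (50,66),(46,160),(490,101),(485,196), pocket (99,116), line (299,86)-(293,181); it's yawed a few degrees from the block. Rosette's boss top is at crop (649,137) top and (655,338) scene.

Run:
```python
from h import *
t=cam("top");s=cam("scene")
a=lambda x,y:((x+.5)/4-.5+295,(y+.5)/4-.5+160)
b=lambda x,y:((x-525+.5)/4-.5+155,(y+.5)/4-.5+185)
d=lambda x,y:((x+.5)/4-.5+140,(y-285+.5)/4-.5+150)
e=lambda x,y:((x-525+.5)/4-.5+375,(y-285+.5)/4-.5+230)
for n,u,v in [("pocket",a(99,116),d(400,510)),("lineA",a(299,86),d(188,453)),("lineB",a(293,181),d(256,393)),
 ("tailA",a(490,101),d(28,383)),("tailB",a(485,196),d(103,325)),("leadB",a(46,160),d(478,487)),("leadA",a(50,66),d(415,578)),
 ("blk far lead",a(62,38),d(0,0)),("boss",b(649,137),e(655,338))]:
    X,r=tri([t,s],[u,v]); print(n,X.round(4),np.round(r,4),"z.08:",atz(t,u,.08)[0].round(4))
print("blk top",atz(t,[a(65,38),a(304,44),a(55,228),a(298,230)],.06).round(4))
print("rest", atz(t,[b(674,62),b(722,152),b(577,108),b(632,197)],.057).round(4)[:2],atz(t,[b(577,108),b(632,197)],.013).round(4))
```

```text
pocket [ 0.6064 -0.0584  0.0792] [0.0002 0.0002] z.08: [ 0.6064 -0.0585  0.08  ]
lineA [ 0.6295 -0.1933  0.0832] [0.0011 0.0011] z.08: [ 0.6307 -0.1948  0.08  ]
lineB [ 0.5649 -0.191   0.0809] [0.0004 0.0004] z.08: [ 0.5653 -0.1915  0.08  ]
tailA [ 0.6231 -0.3243  0.0791] [0.0014 0.0014] z.08: [ 0.6238 -0.3252  0.08  ]
tailB [ 0.5573 -0.3204  0.0795] [0.0021 0.0021] z.08: [ 0.5585 -0.322   0.08  ]
leadB [ 0.5749 -0.0236  0.0866] [0.001 0.001] z.08: [ 0.5751 -0.023   0.08  ]
leadA [ 0.6415 -0.025   0.0726] [0.0007 0.0007] z.08: [ 0.64   -0.0242  0.08  ]
blk far lead [ 0.6618 -0.0795  0.4249] [0.0875 0.0875] z.08: [ 0.6596 -0.032   0.08  ]
boss [0.5147 0.3087 0.0604] [0.0005 0.0005] z.08: [0.5136 0.3039 0.08  ]
blk top [[ 0.6632 -0.0349  0.06  ]
 [ 0.6634 -0.2013  0.06  ]
 [ 0.5303 -0.031   0.06  ]
 [ 0.5334 -0.1987  0.06  ]]
rest [[0.5678 0.2939 0.057 ]
 [0.506  0.2578 0.057 ]] [[0.5373 0.3712 0.013 ]
 [0.4746 0.3287 0.013 ]]
```

```bash
cat >> h.py <<'E'
from scipy.linalg import fractional_matrix_power as fmp
def tool(): 
    s=manip.get_state();T=np.eye(4);T[:3,:3]=rot(s["ee_rot"]).as_matrix();T[:3,3]=s["position"];return T
def target(p,z,y):
    "tool pose with TCP p, z axis z, y axis near y"
    z=np.array(z,float)/np.linalg.norm(z);y=np.array(y,float);y-=z*(y@z);y/=np.linalg.norm(y)
    T=np.eye(4);T[:3,:3]=np.c_[np.cross(y,z),y,z];T[:3,3]=p;return T
def plan(T1,T0=None,n=None):
    "n equal rows from T0 to T1 (one screw), printed for typing"
    T0=tool() if T0 is None else T0
    D=np.linalg.inv(T0)@T1; a=np.degrees(R.from_matrix(D[:3,:3]).magnitude())
    n=n or int(max(np.ceil(a/6.5),np.ceil(np.linalg.norm(D[:3,3])/.035),1))
    E=np.real(fmp(D,1/n)); rv=R.from_matrix(E[:3,:3]).as_rotvec(degrees=True)
    print("rows",n,"shift mm",(E[:3,3]*1e3).round(2),"turn",rv.round(3),"| straight total mm",(D[:3,3]*1e3).round(1),"deg",round(a,2))
E
python3 - <<'E'
from h import *
im=cam("wrist"); print(np.round(im["mount"],4).tolist(),im["fx"],im["cx"],im["cy"])
a=np.radians(31.7); z=np.array([.5*np.cos(a),.5*np.sin(a),-np.cos(np.pi/6)])
plan(target(np.array([.5147,.3087,.06])-.12*z,z,[-np.sin(a),np.cos(a),0]))
E
```

```text
[[0.0006, 0.9561, 0.293, 0.0739], [1.0, -0.0007, 0.0003, 0.0002], [0.0005, 0.293, -0.9561, -0.1426], [0.0, 0.0, 0.0, 1.0]] 364.0675643272277 279.5382677018553 211.58744211075452
rows 13 shift mm [-21.04 -25.24   9.63] turn [-0.933 -2.182 -3.468] | straight total mm [-379.6 -190.4   67.1] deg 54.63
```

```bash
python3 -m pendant '[{"dx":-0.021,"dy":-0.0252,"dz":0.0096,"rx":-0.93,"ry":-2.18,"rz":-3.47},{"dx":-0.021,"dy":-0.0252,"dz":0.0096,"rx":-0.93,"ry":-2.18,"rz":-3.47},{"dx":-0.021,"dy":-0.0252,"dz":0.0096,"rx":-0.93,"ry":-2.18,"rz":-3.47},{"dx":-0.021,"dy":-0.0252,"dz":0.0096,"rx":-0.93,"ry":-2.18,"rz":-3.47},{"dx":-0.021,"dy":-0.0252,"dz":0.0096,"rx":-0.93,"ry":-2.18,"rz":-3.47},{"dx":-0.021,"dy":-0.0252,"dz":0.0096,"rx":-0.93,"ry":-2.18,"rz":-3.47},{"dx":-0.021,"dy":-0.0252,"dz":0.0096,"rx":-0.93,"ry":-2.18,"rz":-3.47},{"dx":-0.021,"dy":-0.0252,"dz":0.0096,"rx":-0.93,"ry":-2.18,"rz":-3.47},{"dx":-0.021,"dy":-0.0252,"dz":0.0096,"rx":-0.93,"ry":-2.18,"rz":-3.47},{"dx":-0.021,"dy":-0.0252,"dz":0.0096,"rx":-0.93,"ry":-2.18,"rz":-3.47},{"dx":-0.021,"dy":-0.0252,"dz":0.0096,"rx":-0.93,"ry":-2.18,"rz":-3.47},{"dx":-0.021,"dy":-0.0252,"dz":0.0096,"rx":-0.93,"ry":-2.18,"rz":-3.47}]'
python3 -m pendant '[{"dx":-0.021,"dy":-0.0252,"dz":0.0096,"rx":-0.93,"ry":-2.18,"rz":-3.47},{"dx":0},{"dx":0}]'
python3 - <<'E'
from h import *
a=np.radians(31.7); z=np.array([.5*np.cos(a),.5*np.sin(a),-np.cos(np.pi/6)])
plan(target(np.array([.5147,.3087,.06])-.12*z,z,[-np.sin(a),np.cos(a),0]))
im=cam("wrist");cv2.imwrite("pics/w1.png",im["frame"][:,:,::-1])
import pickle;pickle.dump(im,open("w1.pkl","wb"))
E
```

```text
rows 13 shift mm [-21.04 -25.24   9.63] turn [-0.933 -2.182 -3.468] | straight total mm [-379.6 -190.4   67.1] deg 54.63invalid input
invalid input
```

View pics/w1.png

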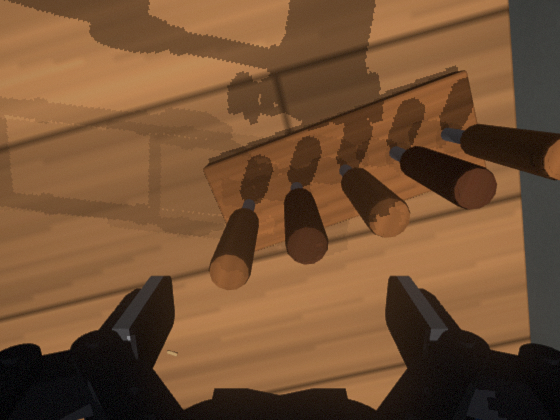

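The picture shows the tool-rack at the start pose: the calls were refused and the arm hasn't moved. Likely every row needs all seven keys.

```bash
python3 -m pendant '[{"dx":-0.021,"dy":-0.0252,"dz":0.0096,"rx":-0.93,"ry":-2.18,"rz":-3.47,"hand":0.085},{"dx":-0.021,"dy":-0.0252,"dz":0.0096,"rx":-0.93,"ry":-2.18,"rz":-3.47,"hand":0.085},{"dx":-0.021,"dy":-0.0252,"dz":0.0096,"rx":-0.93,"ry":-2.18,"rz":-3.47,"hand":0.085},{"dx":-0.021,"dy":-0.0252,"dz":0.0096,"rx":-0.93,"ry":-2.18,"rz":-3.47,"hand":0.085},{"dx":-0.021,"dy":-0.0252,"dz":0.0096,"rx":-0.93,"ry":-2.18,"rz":-3.47,"hand":0.085},{"dx":-0.021,"dy":-0.0252,"dz":0.0096,"rx":-0.93,"ry":-2.18,"rz":-3.47,"hand":0.085},{"dx":-0.021,"dy":-0.0252,"dz":0.0096,"rx":-0.93,"ry":-2.18,"rz":-3.47,"hand":0.085},{"dx":-0.021,"dy":-0.0252,"dz":0.0096,"rx":-0.93,"ry":-2.18,"rz":-3.47,"hand":0.085},{"dx":-0.021,"dy":-0.0252,"dz":0.0096,"rx":-0.93,"ry":-2.18,"rz":-3.47,"hand":0.085},{"dx":-0.021,"dy":-0.0252,"dz":0.0096,"rx":-0.93,"ry":-2.18,"rz":-3.47,"hand":0.085},{"dx":-0.021,"dy":-0.0252,"dz":0.0096,"rx":-0.93,"ry":-2.18,"rz":-3.47,"hand":0.085},{"dx":-0.021,"dy":-0.0252,"dz":0.0096,"rx":-0.93,"ry":-2.18,"rz":-3.47,"hand":0.085}]' && python3 -m pendant '[{"dx":-0.021,"dy":-0.0252,"dz":0.0096,"rx":-0.93,"ry":-2.18,"rz":-3.47,"hand":0.085},{"dx":0,"dy":0,"dz":0,"rx":0,"ry":0,"rz":0,"hand":0.085},{"dx":0,"dy":0,"dz":0,"rx":0,"ry":0,"rz":0,"hand":0.085}]'
python3 - <<'E'
from h import *
a=np.radians(31.7); z=np.array([.5*np.cos(a),.5*np.sin(a),-np.cos(np.pi/6)])
plan(target(np.array([.5147,.3087,.06])-.12*z,z,[-np.sin(a),np.cos(a),0]))
im=cam("wrist");cv2.imwrite("pics/w2.png",im["frame"][:,:,::-1])
import pickle;pickle.dump(im,open("w2.pkl","wb"))
E
```

```text
clock: 1.3
position: [0.4191, 0.2938, 0.1633]
ee_rot: [0.224, -0.225, 0.946, 0.065]
contact_force: [-1.1, 1.2, -0.4]
width: 0.0849
gripper_force: 0.0
clock: 1.55
position: [0.4414, 0.2864, 0.1631]
ee_rot: [0.235, -0.243, 0.939, 0.069]
contact_force: [-0.7, -0.5, -0.1]
width: 0.0851
gripper_force: 0.0
rows 1 shift mm [-13.64 -18.89   6.11] turn [-0.39  -1.683 -2.536] | straight total mm [-13.6 -18.9   6.1] deg 3.07
```

View pics/w2.png

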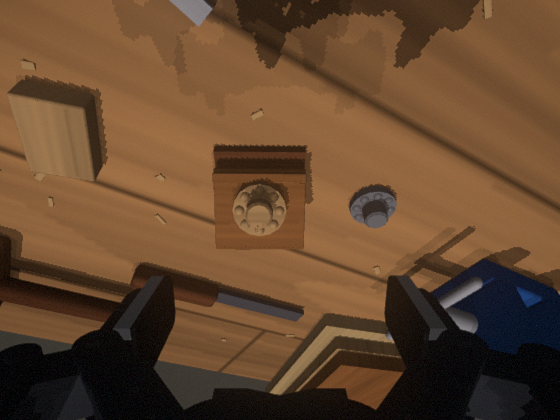

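w2 shows the rosette at (260,210) (disc x 232–286, y 182–237), boss top near (260,213), rest edges horizontal (front y≈147, back y≈248), so the current yaw already matches the rest. I'll take a second, nearer wrist view.

```bash
python3 -m pendant '[{"dx":-0.014,"dy":-0.016,"dz":0.02,"rx":0,"ry":-1.7,"rz":0,"hand":0.085},{"dx":0,"dy":0,"dz":0.02,"rx":0,"ry":0,"rz":0,"hand":0.085},{"dx":0,"dy":0,"dz":0,"rx":0,"ry":0,"rz":0,"hand":0.085},{"dx":0,"dy":0,"dz":0,"rx":0,"ry":0,"rz":0,"hand":0.085},{"dx":0,"dy":0,"dz":0,"rx":0,"ry":0,"rz":0,"hand":0.085}]'
python3 - <<'E'
from h import *
import pickle
im=cam("wrist")
pickle.dump(im,open("w3.pkl","wb"))
T=tool();y=T[:3,1];print("tool y",y.round(4),"z",T[:3,2].round(4),"yaw of horizontal approach",np.degrees(np.arctan2(T[1,2],T[0,2])),"y yaw-90",np.degrees(np.arctan2(y[1],y[0]))-90)
def crop(f,x,y,w,h,k):return cv2.resize(f[y:y+h,x:x+w,::-1],None,fx=k,fy=k,interpolation=cv2.INTER_CUBIC)
w2=pickle.load(open("w2.pkl","rb"))
o=np.hstack([crop(w2["frame"],200,130,120,135,3),crop(im["frame"],200,110,145,135,3)])
cv2.imwrite("pics/c1.png",o);print(o.shape)
E
```

```text
clock: 2.02
position: [0.4749, 0.2904, 0.135]
ee_rot: [0.248, -0.245, 0.934, 0.073]
contact_force: [0.1, 0.6, -0.7]
width: 0.0848
gripper_force: 0.0
tool y [-0.4945  0.8691  0.0148] z [ 0.4293  0.2589 -0.8652] yaw of horizontal approach 31.096982302701907 y yaw-90 29.63813446389763
(405, 795, 3)
```

View pics/c1.png

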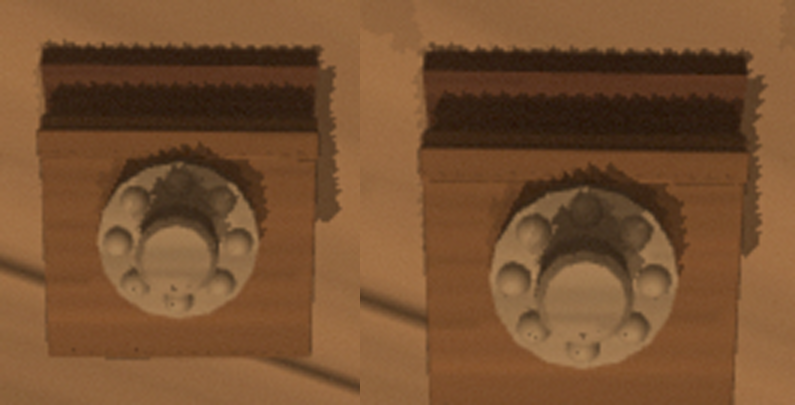

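Both crops show the rosette sitting just above the lip: disc outline x 98–259, y 162–318 (left crop) and x 490–678, y 187–367 (right crop); bead pairs' mid points (177.5,241) and (584,279); rest aligned with the image. Now fit its pose.

Run:
```python
from h import *
import pickle
from scipy.optimize import least_squares
w2,w3=[pickle.load(open(f"w{i}.pkl","rb")) for i in (2,3)]
t,s=cam("top"),cam("scene")
A=lambda x,y,x0,y0,o:((x-o+.5)/3-.5+x0,(y+.5)/3-.5+y0)
l=lambda x,y:A(x,y,200,130,0); r=lambda x,y:A(x,y,200,110,360)
box={0:(l(98,162),l(259,318)),1:(r(490,187),r(678,367))}
bead={0:(l(117,241),l(238,241)),1:(r(513,279),r(655,279))}
bt=((649-525+.5)/4-.5+155,(137+.5)/4-.5+185); bs=((655-525+.5)/4-.5+375,(338-285+.5)/4-.5+230)
th=np.linspace(0,2*np.pi,90)
def frame(yaw,tilt):
    ax=np.array([-np.sin(tilt)*np.cos(yaw),-np.sin(tilt)*np.sin(yaw),np.cos(tilt)])
    h=np.array([-np.sin(yaw),np.cos(yaw),0]); return ax,h,np.cross(ax,h)
def res(q,ext=True,full=False):
    c=q[:3];ax,h,g=frame(np.radians(q[3]),np.radians(30))
    circ=lambda R,z:c+z*ax+R*(np.cos(th)[:,None]*h+np.sin(th)[:,None]*g)
    o=[]
    for k,w in enumerate((w2,w3)):
        p=proj(w,np.r_[circ(.022,0),circ(.022,.009)])
        o+=list(np.r_[p.min(0)-box[k][0],p.max(0)-box[k][1]])
    if ext:
        o+=list(proj(t,c+.026*ax)[0]-bt)+list(proj(s,c+.026*ax)[0]-bs)
    return np.array(o)
for ext in (0,1):
    f=least_squares(res,[.52,.31,.035,31],args=(ext,),x_scale=[.01,.01,.01,5]); print(f.x.round(4),f.fun.round(1))
    ax,h,g=frame(np.radians(30),np.pi/6);print("boss top",(f.x[:3]+.026*ax).round(4))
# rest yaw from edges in both images: sloped top edge lip line & back
for w,(u,v) in ((w2,(l(42,352),l(312,354))),(w2,(l(38,130),l(318,132))),(w3,(r(422,150),r(746,150)))):
    P=atz(w,[u,v],.03 if u[1]>200 else .018);d=P[1]-P[0];print("edge yaw",np.degrees(np.arctan2(d[1],d[0]))-90,np.linalg.norm(d))
```

```text
[ 0.5255  0.3145  0.0315 -4.1994] [ 0.5 -0.3  0.   0.4  0.3 -0.6 -0.8  0.6]
boss top [0.5142 0.308  0.054 ]
[ 0.524   0.315   0.0328 27.5879] [ 0.3 -0.6 -0.2  0.7  0.3 -1.  -0.5  1.1  0.1  1.  -0.2  0.9]
boss top [0.5128 0.3085 0.0554]
edge yaw 27.505878388075303 0.08686270766811006
edge yaw 28.035358494940525 0.07731367173647472
edge yaw 28.945357732068487 0.0765896695560174
```

Run:
```python
from h import *
a=np.radians(28.5); z=np.array([.5*np.cos(a),.5*np.sin(a),-np.cos(np.pi/6)])
C=np.array([.524,.315,.0325])
plan(target(C-.045*z,z,[-np.sin(a),np.cos(a),0]),n=2)
```

```text
rows 2 shift mm [ 2.42 -1.22 35.81] turn [0.638 0.064 0.27 ] | straight total mm [ 4.9 -2.8 71.6] deg 1.39
```

```bash
python3 -m pendant '[{"dx":0.0024,"dy":-0.0013,"dz":0.024,"rx":0.64,"ry":0.06,"rz":0.27,"hand":0.06},{"dx":0.0024,"dy":-0.0013,"dz":0.024,"rx":0.64,"ry":0.06,"rz":0.27,"hand":0.06},{"dx":0,"dy":0,"dz":0.024,"rx":0,"ry":0,"rz":0,"hand":0.05},{"dx":0,"dy":0,"dz":0.014,"rx":0,"ry":0,"rz":0,"hand":0.05},{"dx":0,"dy":0,"dz":0,"rx":0,"ry":0,"rz":0,"hand":0.05},{"dx":0,"dy":0,"dz":0,"rx":0,"ry":0,"rz":0,"hand":0.05},{"dx":0,"dy":0,"dz":0,"rx":0,"ry":0,"rz":0,"hand":0.05}]'
python3 - <<'E'
from h import *
import pickle
a=np.radians(28.5); z=np.array([.5*np.cos(a),.5*np.sin(a),-np.cos(np.pi/6)])
C=np.array([.524,.315,.0325])
plan(target(C-.0145*z,z,[-np.sin(a),np.cos(a),0]),n=2)
im=cam("wrist");pickle.dump(im,open("w4.pkl","wb"));cv2.imwrite("pics/w4.png",im["frame"][:,:,::-1])
E
```

```text
clock: 2.75
position: [0.5112, 0.3067, 0.059]
ee_rot: [0.251, -0.237, 0.936, 0.064]
contact_force: [0.3, 0.1, -0.2]
width: 0.05
gripper_force: 0.0
rows 2 shift mm [0.03 0.59 8.04] turn [-0.013  0.002 -0.024] | straight total mm [ 0.1  1.2 16.1] deg 0.06
```

View pics/w4.png

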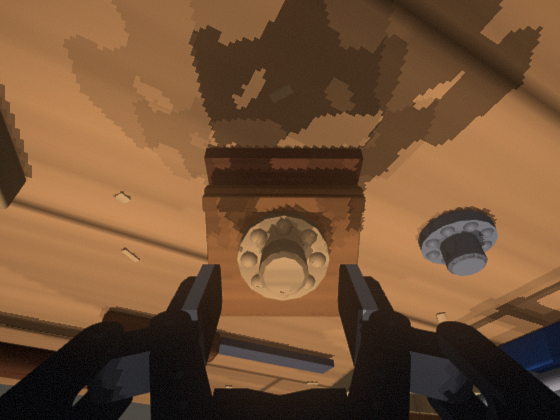

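w4: disc centred at (282.5,258), fingers symmetrical about x≈280 – the planned 1.2 mm dy agrees. Go in and close.

```bash
python3 -m pendant '[{"dx":0,"dy":0.0012,"dz":0.008,"rx":0,"ry":0,"rz":0,"hand":0.05},{"dx":0,"dy":0,"dz":0.005,"rx":0,"ry":0,"rz":0,"hand":0.05},{"dx":0,"dy":0,"dz":0.003,"rx":0,"ry":0,"rz":0,"hand":0.045},{"dx":0,"dy":0,"dz":0,"rx":0,"ry":0,"rz":0,"hand":0.045},{"dx":0,"dy":0,"dz":0,"rx":0,"ry":0,"rz":0,"hand":0.045}]'
python3 - <<'E'
from h import *
import pickle
from scipy.optimize import least_squares
w=pickle.load(open("w4.pkl","rb"))
a=np.radians(28.5);ax=-np.array([.5*np.cos(a),.5*np.sin(a),-np.cos(np.pi/6)]);h=np.array([-np.sin(a),np.cos(a),0]);g=np.cross(ax,h)
th=np.linspace(0,2*np.pi,90)
def res(c):
    p=proj(w,np.concatenate([c+z*ax+.022*(np.cos(th)[:,None]*h+np.sin(th)[:,None]*g) for z in (0,.009)]))
    return np.r_[p.min(0)-(238,216),p.max(0)-(327,300)]
f=least_squares(res,[.524,.315,.0325],x_scale=.01);print(f.x.round(4),f.fun.round(1))
T=tool();print("C in tool",(np.linalg.inv(T)@np.r_[f.x,1]).round(4))
E
```

```text
clock: 3.22
position: [0.5176, 0.3114, 0.0438]
ee_rot: [0.25, -0.237, 0.937, 0.063]
contact_force: [0.2, -0.4, -0.5]
width: 0.0449
gripper_force: 0.0
[0.5289 0.3174 0.0309] [ 0.8 -0.8 -0.8  0.8]
C in tool [-4.70e-03 -1.00e-04  1.76e-02  1.00e+00]
```

Run:
```python
from h import *
import pickle
from scipy.optimize import least_squares
a=np.radians(28.5);ax=-np.array([.5*np.cos(a),.5*np.sin(a),-np.cos(np.pi/6)]);h=np.array([-np.sin(a),np.cos(a),0]);g=np.cross(ax,h)
th=np.linspace(0,2*np.pi,90)
circ=lambda c,r,z:c+z*ax+r*(np.cos(th)[:,None]*h+np.sin(th)[:,None]*g)
def hull(w,c):
    return [proj(w,np.r_[circ(c,r,z0),circ(c,r,z1)]) for r,z0,z1 in ((.022,0,.009),(.011,.009,.026))]
bx={}
for i,guess in ((2,(260,210)),(3,(275,202)),(4,(283,258))):
    w=pickle.load(open(f"w{i}.pkl","rb")); f=w["frame"].astype(float)
    # ratio blue/red higher for pale wood than for brown rest
    q=(f[:,:,2]+3)/(f[:,:,0]+3)
    u,v=guess
    print(i,"col",[round(x,2) for x in q[v-60:v+60:4,u-17]],"row",[round(x,2) for x in q[v-8,u-56:u+56:4]])
    m=((q>.52)).astype(np.uint8); n,lab,st,_=cv2.connectedComponentsWithStats(m); k=lab[v,u+10]; print(st[k] if k else "none")
    p=np.concatenate(hull(w,np.array([.524,.315,.0325]))); print("model bbox",p.min(0).round(1),p.max(0).round(1))
```

```text
2 col [np.float64(0.47), np.float64(0.36), np.float64(0.36), np.float64(0.35), np.float64(0.38), np.float64(0.43), np.float64(0.36), np.float64(0.34), np.float64(0.38), np.float64(0.38), np.float64(0.52), np.float64(0.5), np.float64(0.52), np.float64(0.53), np.float64(0.53), np.float64(0.47), np.float64(0.51), np.float64(0.51), np.float64(0.52), np.float64(0.54), np.float64(0.49), np.float64(0.37), np.float64(0.36), np.float64(0.38), np.float64(0.36), np.float64(0.47), np.float64(0.44), np.float64(0.45), np.float64(0.46), np.float64(0.45)] row [np.float64(0.44), np.float64(0.45), np.float64(0.46), np.float64(0.34), np.float64(0.35), np.float64(0.36), np.float64(0.38), np.float64(0.36), np.float64(0.51), np.float64(0.52), np.float64(0.52), np.float64(0.48), np.float64(0.44), np.float64(0.51), np.float64(0.46), np.float64(0.52), np.float64(0.44), np.float64(0.53), np.float64(0.5), np.float64(0.51), np.float64(0.48), np.float64(0.34), np.float64(0.38), np.float64(0.39), np.float64(0.36), np.float64(0.38), np.float64(0.44), np.float64(0.45)]
none
model bbox [232.6 182.8] [285.8 236.1]
3 
[... 1490 characters left out ...]
52), np.float64(0.51), np.float64(0.52), np.float64(0.52), np.float64(0.39), np.float64(0.39), np.float64(0.38), np.float64(0.38), np.float64(0.37)] row [np.float64(0.36), np.float64(0.37), np.float64(0.36), np.float64(0.52), np.float64(0.51), np.float64(0.52), np.float64(0.52), np.float64(0.53), np.float64(0.51), np.float64(0.51), np.float64(0.53), np.float64(0.47), np.float64(0.5), np.float64(0.49), np.float64(0.49), np.float64(0.46), np.float64(0.51), np.float64(0.54), np.float64(0.52), np.float64(0.52), np.float64(0.52), np.float64(0.52), np.float64(0.53), np.float64(0.52), np.float64(0.51), np.float64(0.51), np.float64(0.38), np.float64(0.36)]
none
model bbox [238.1 210.2] [328.1 298.3]
```

```bash
cat > fit.py <<'E'
from h import *
import pickle
from scipy.optimize import least_squares, minimize
th=np.linspace(0,2*np.pi,90)
w=[pickle.load(open(f"w{i}.pkl","rb")) for i in (2,3,4)]
now=cam("wrist"); pickle.dump(now,open("w5.pkl","wb"))
def mask(im,guess):
    f=cv2.GaussianBlur(im["frame"],(3,3),0).astype(float); q=(f[:,:,2]+3)/(f[:,:,0]+3)
    m=((q>.435)&(f[:,:,0]>25)).astype(np.uint8)
    m=cv2.morphologyEx(m,cv2.MORPH_OPEN,np.ones((3,3)))
    n,lab,st,_=cv2.connectedComponentsWithStats(m); k=lab[guess[1]-6:guess[1]+14,guess[0]-20:guess[0]+20]; k=np.bincount(k[k>0]).argmax()
    m=cv2.morphologyEx((lab==k).astype(np.uint8),cv2.MORPH_CLOSE,np.ones((9,9)));return m,st[k]
M=[mask(i,g) for i,g in zip(w,((260,210),(275,202),(283,258)))]
for m in M: print("bbox",m[1][:4],m[1][:2]+m[1][2:4])
def sil(im,q):
    a=np.radians(q[3]);ax=-np.array([.5*np.cos(a),.5*np.sin(a),-np.cos(np.pi/6)]);h=np.array([-np.sin(a),np.cos(a),0]);g=np.cross(ax,h)
    o=np.zeros(im["frame"].shape[:2],np.uint8)
    for r,z0,z1 in ((.022,0,.009),(.011,.009,.026)):
        c=np.concatenate([q[:3]+z*ax+r*(np.cos(th)[:,None]*h+np.sin(th)[:,None]*g) for z in (z0,z1)])
        cv2.fillConvexPoly(o,cv2.convexHull((proj(im,c)*16).astype(np.int32).reshape(-1,1,2)),1,shift=4)
    return o
def cost(v,ks):
    q=np.r_[v[:3]*.001,28.5]
    return sum((sil(w[k],q)!=M[k][0]).sum()/M[k][0].sum() for k in ks)
for ks in ((0,),(1,),(2,),(0,1,2)):
    r=minimize(cost,[524,315,32.5],args=(ks,),method="Nelder-Mead",options=dict(initial_simplex=np.array([[524,315,32],[528,315,32],[524,319,32],[524,315,28.]])))
    print(ks,r.x.round(1),round(r.fun,3),"in tool",(np.linalg.inv(tool())@np.r_[r.x/1e3,1])[:3].round(4))
E
python3 fit.py
```

```text
bbox [232 183  55  53] [287 236]
bbox [243 171  63  62] [306 233]
bbox [237 212  93  89] [330 301]
(0,) [525.8 315.5  30.2] 0.02 in tool [-0.0011 -0.0003  0.0165]
(1,) [525.4 315.8  30.7] 0.019 in tool [-0.0012  0.0002  0.016 ]
(2,) [525.3 315.6  32.3] 0.02 in tool [-0.0018  0.      0.0145]
(0, 1, 2) [523.8 314.8  33.1] 0.096 in tool [-0.0007  0.0001  0.0129]
```

```bash
python3 -m pendant '[{"dx":-0.001,"dy":0,"dz":0,"rx":0,"ry":0,"rz":0,"hand":0.03},{"dx":0,"dy":0,"dz":0,"rx":0,"ry":0,"rz":0,"hand":0.015},{"dx":0,"dy":0,"dz":0,"rx":0,"ry":0,"rz":0,"hand":0.015},{"dx":0,"dy":0,"dz":0,"rx":0,"ry":0,"rz":0,"hand":0.015},{"dx":0,"dy":0,"dz":0,"rx":0,"ry":0,"rz":0,"hand":0.015},{"dx":0,"dy":0,"dz":0,"rx":0,"ry":0,"rz":0,"hand":0.015},{"dx":0,"dy":0,"dz":0,"rx":0,"ry":0,"rz":0,"hand":0.015}]' 40
```

```text
clock: 3.85
position: [0.5185, 0.3119, 0.0455]
ee_rot: [0.251, -0.237, 0.936, 0.064]
contact_force: [-3.1, -1.4, 5.5]
width: 0.0202
gripper_force: 40.4
```

```bash
python3 -m pendant '[{"dx":0,"dy":0,"dz":-0.005,"rx":0,"ry":0,"rz":0,"hand":0.015},{"dx":0,"dy":0,"dz":-0.015,"rx":0,"ry":0,"rz":0,"hand":0.015},{"dx":0,"dy":0,"dz":-0.03,"rx":0,"ry":0,"rz":0,"hand":0.015},{"dx":0,"dy":0,"dz":-0.04,"rx":0,"ry":0,"rz":0,"hand":0.015},{"dx":0,"dy":0,"dz":-0.03,"rx":0,"ry":0,"rz":0,"hand":0.015},{"dx":0,"dy":0,"dz":0,"rx":0,"ry":0,"rz":0,"hand":0.015},{"dx":0,"dy":0,"dz":0,"rx":0,"ry":0,"rz":0,"hand":0.015}]'
python3 - <<'E'
from h import *
import pickle
im=cam("wrist");pickle.dump(im,open("w6.pkl","wb"));cv2.imwrite("pics/w6.png",im["frame"][:,:,::-1])
s=manip.get_state();print(s["contact_force"].round(2),s["moment"].round(3),np.degrees(s["qpos"]).round(1))
# hover above pocket, y axis choices
for yaw in (0,60):
    a=np.radians(yaw);plan(target([.606,-.058,.20],[0,0,-1],[np.cos(a),np.sin(a),0]))
E
```

```text
clock: 4.43
position: [0.466, 0.2833, 0.1509]
ee_rot: [0.252, -0.237, 0.936, 0.064]
contact_force: [-0.2, -0.1, -0.6]
width: 0.0204
gripper_force: 39.8
[ 0.66 -0.08 -0.21] [-0.137  0.264  0.012] [  21.7    4.9  121.6    8.3   23.8 -103.4]
rows 19 shift mm [-18.49 -14.29   0.93] turn [1.626 0.969 6.066] | straight total mm [   8.4 -366.9  -63.4] deg 120.74
rows 11 shift mm [-13.63 -32.32  -2.41] turn [1.389 2.486 5.185] | straight total mm [   8.4 -366.9  -63.4] deg 65.07
```

View pics/w6.png

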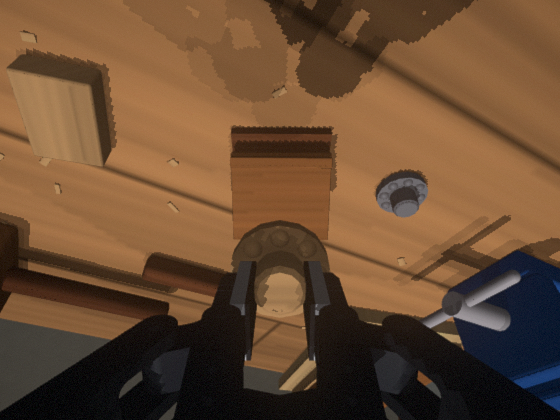

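w6 shows the rosette held squarely: disc x 232–328 centred at x≈280, boss between the pads, empty rest beyond. Carry it over to the board.

Run:
```python
from h import *
a=np.radians(60);T0=tool();T1=target([.606,-.058,.18],[0,0,-1],[np.cos(a),np.sin(a),0]);plan(T1,n=15)
D=np.linalg.inv(T0)@T1;print([(T0@np.real(fmp(D,k/15)))[:3,3].round(3).tolist() for k in (4,8,12)])
```

```text
rows 15 shift mm [ -9.9  -23.71  -0.45] turn [1.018 1.823 3.802] | straight total mm [  18.4 -366.9  -46.1] deg 65.07
[[0.534, 0.209, 0.167], [0.582, 0.119, 0.176], [0.606, 0.019, 0.179]]
```

```bash
python3 -m pendant '[{"dx":-0.0099,"dy":-0.0237,"dz":-0.0005,"rx":1.02,"ry":1.82,"rz":3.8,"hand":0.015},{"dx":-0.0099,"dy":-0.0237,"dz":-0.0005,"rx":1.02,"ry":1.82,"rz":3.8,"hand":0.015},{"dx":-0.0099,"dy":-0.0237,"dz":-0.0005,"rx":1.02,"ry":1.82,"rz":3.8,"hand":0.015},{"dx":-0.0099,"dy":-0.0237,"dz":-0.0005,"rx":1.02,"ry":1.82,"rz":3.8,"hand":0.015},{"dx":-0.0099,"dy":-0.0237,"dz":-0.0005,"rx":1.02,"ry":1.82,"rz":3.8,"hand":0.015},{"dx":-0.0099,"dy":-0.0237,"dz":-0.0005,"rx":1.02,"ry":1.82,"rz":3.8,"hand":0.015},{"dx":-0.0099,"dy":-0.0237,"dz":-0.0005,"rx":1.02,"ry":1.82,"rz":3.8,"hand":0.015},{"dx":-0.0099,"dy":-0.0237,"dz":-0.0005,"rx":1.02,"ry":1.82,"rz":3.8,"hand":0.015},{"dx":-0.0099,"dy":-0.0237,"dz":-0.0005,"rx":1.02,"ry":1.82,"rz":3.8,"hand":0.015},{"dx":-0.0099,"dy":-0.0237,"dz":-0.0005,"rx":1.02,"ry":1.82,"rz":3.8,"hand":0.015},{"dx":-0.0099,"dy":-0.0237,"dz":-0.0005,"rx":1.02,"ry":1.82,"rz":3.8,"hand":0.015},{"dx":-0.0099,"dy":-0.0237,"dz":-0.0005,"rx":1.02,"ry":1.82,"rz":3.8,"hand":0.015}]' && python3 -m pendant '[{"dx":-0.0099,"dy":-0.0237,"dz":-0.0005,"rx":1.02,"ry":1.82,"rz":3.8,"hand":0.015},{"dx":-0.0099,"dy":-0.0237,"dz":-0.0005,"rx":1.02,"ry":1.82,"rz":3.8,"hand":0.015},{"dx":-0.0099,"dy":-0.0237,"dz":-0.0005,"rx":1.02,"ry":1.82,"rz":3.8,"hand":0.015},{"dx":0,"dy":0,"dz":0,"rx":0,"ry":0,"rz":0,"hand":0.015},{"dx":0,"dy":0,"dz":0,"rx":0,"ry":0,"rz":0,"hand":0.015},{"dx":0,"dy":0,"dz":0,"rx":0,"ry":0,"rz":0,"hand":0.015},{"dx":0,"dy":0,"dz":0,"rx":0,"ry":0,"rz":0,"hand":0.015}]'
python3 - <<'E'
from h import *
import pickle
a=np.radians(60);plan(target([.606,-.058,.18],[0,0,-1],[np.cos(a),np.sin(a),0]),n=1);print(tool()[:3,2])
im=cam("wrist");pickle.dump(im,open("w7.pkl","wb"));cv2.imwrite("pics/w7.png",im["frame"][:,:,::-1])
E
```

```text
clock: 5.48
position: [0.6062, 0.018, 0.1762]
ee_rot: [0.05, 0.163, 0.985, 0.013]
contact_force: [1.3, 1.0, -1.6]
width: 0.0199
gripper_force: 39.8
clock: 6.07
position: [0.6055, -0.0568, 0.1789]
ee_rot: [-0.001, 0.258, 0.966, -0.0]
contact_force: [-0.2, 0.7, -0.6]
width: 0.0203
gripper_force: 39.8
rows 1 shift mm [-1.02 -0.85 -1.12] turn [-0.065 -0.127  0.092] | straight total mm [-1.  -0.8 -1.1] deg 0.17
[-2.48445340e-03  1.31731426e-04 -9.99996905e-01]
```

```bash
python3 -m pendant '[{"dx":-0.028,"dy":-0.001,"dz":0.015,"rx":0,"ry":-0.13,"rz":0,"hand":0.015},{"dx":-0.028,"dy":0,"dz":0.02,"rx":0,"ry":0,"rz":0,"hand":0.015},{"dx":0,"dy":0,"dz":0.02,"rx":0,"ry":0,"rz":0,"hand":0.015},{"dx":0,"dy":0,"dz":0.018,"rx":0,"ry":0,"rz":0,"hand":0.015},{"dx":0,"dy":0,"dz":0,"rx":0,"ry":0,"rz":0,"hand":0.015},{"dx":0,"dy":0,"dz":0,"rx":0,"ry":0,"rz":0,"hand":0.015},{"dx":0,"dy":0,"dz":0,"rx":0,"ry":0,"rz":0,"hand":0.015},{"dx":0,"dy":0,"dz":0,"rx":0,"ry":0,"rz":0,"hand":0.015}]'
python3 - <<'E'
from h import *
import pickle
im=cam("wrist");pickle.dump(im,open("w8.pkl","wb"));print(tool().round(4))
o=cv2.resize(im["frame"][40:370,120:450,::-1],(600,600),interpolation=cv2.INTER_CUBIC)
cv2.imwrite("pics/w8.png",o)
E
```

```text
clock: 6.78
position: [0.6551, -0.0864, 0.1091]
ee_rot: [0.003, 0.258, 0.966, -0.001]
contact_force: [0.3, -0.7, -0.6]
width: 0.02
gripper_force: 39.9
[[-8.666e-01  4.990e-01  4.700e-03  6.550e-01]
 [ 4.990e-01  8.666e-01 -2.800e-03 -8.660e-02]
 [-5.500e-03 -1.000e-04 -1.000e+00  1.091e-01]
 [ 0.000e+00  0.000e+00  0.000e+00  1.000e+00]]
```

View pics/w8.png

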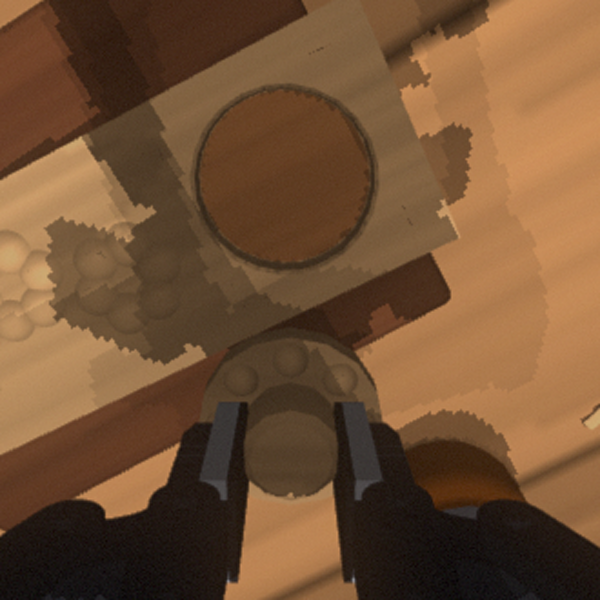

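w8: pocket rim centre at crop (285.5,176) (x 196–375, y 84–268); held disc x 200–381 with its upper outline at y=328, boss x 245–338, lower end y=498.

Run:
```python
from h import *
import pickle
from scipy.optimize import least_squares
w=pickle.load(open("w8.pkl","rb")); T=tool()
k=600/330; U=lambda x,y:np.array([(x+.5)/k-.5+120,(y+.5)/k-.5+40])
th=np.linspace(0,2*np.pi,120); c2=np.c_[np.cos(th),np.sin(th),0*th]
# pocket: fit centre & height so that the projected rim circle bbox agrees
lo,hi=U(196,84),U(375,268)
f=least_squares(lambda q:(lambda p:np.r_[p.min(0)-lo,p.max(0)-hi])(proj(w,np.array(q)+.023*c2)),[.606,-.058,.08],x_scale=.01)
print("pocket free",f.x.round(4),f.fun.round(1))
g=least_squares(lambda q:(lambda p:np.r_[p.min(0)-lo,p.max(0)-hi])(proj(w,np.r_[q,.08]+.023*c2)),[.606,-.058],x_scale=.01)
P=np.r_[g.x,.08];print("pocket z=.08",P.round(4),g.fun.round(1)); Pt=(np.linalg.inv(T)@np.r_[P,1])[:3];print("in tool",Pt.round(4))
# rosette in tool frame
def pts(q,tilt):
    Rm=R.from_euler("y",tilt,degrees=True).as_matrix()
    L=lambda r,z:q+(np.array([1,1,0])*c2*r-[0,0,z])@Rm.T
    W=lambda X:X@T[:3,:3].T+T[:3,3]
    return proj(w,W(np.r_[L(.022,0),L(.022,.009)])),proj(w,W(L(.011,.026)))
def res(v):
    d,b=pts(v[:3],v[3]*1000)
    return np.array([d[:,0].min()-U(200,0)[0],d[:,0].max()-U(381,0)[0],d[:,1].min()-U(0,328)[1],b[:,1].max()-U(0,498)[1],v[3]*100])
for tw in (1,):
    f=least_squares(res,[0,0,.0135,0],x_scale=.01);print("C tool",f.x.round(4),"res",f.fun.round(1))
    print("shift tool",(Pt-f.x[:3]).round(4))
for cz in (.0125,.0135,.0145):
    f=least_squares(lambda v:res(np.r_[v,cz,0])[:3],[0,0],x_scale=.01);print(cz,f.x.round(4),res(np.r_[f.x,cz,0]).round(1))
```

```text
pocket free [ 0.6055 -0.059   0.0798] [-0.3  0.3  0.3 -0.3]
pocket z=.08 [ 0.6055 -0.059   0.08  ] [-0.4  0.2  0.4 -0.2]
in tool [ 0.0569 -0.0008  0.0288]
C tool [-0.0002  0.0006  0.0126 -0.0062] res [ 0.1 -0.1 -0.1  0.1 -0.6]
shift tool [ 0.0571 -0.0013  0.0162]
0.0125 [0.0004 0.0006] [ 0.1 -0.1 -0.   3.6  0. ]
0.0135 [0.0001 0.0006] [ 0.4 -0.4 -0.   2.9  0. ]
0.0145 [-0.0002  0.0006] [ 0.7 -0.7 -0.1  2.2  0. ]
```

Run:
```python
from h import *
import pickle
from scipy.optimize import least_squares
w=pickle.load(open("w8.pkl","rb")); T=tool(); k=600/330
V=lambda p:((p-[120,40]+.5)*k-.5)
th=np.linspace(0,2*np.pi,360); c2=np.c_[np.cos(th),np.sin(th),0*th]
W=lambda X:proj(w,X@T[:3,:3].T+T[:3,3])
for tilt in (-8,-6,-4,-2,0,3):
  Rm=R.from_euler("y",tilt,degrees=True).as_matrix()
  L=lambda q,r,z:V(W(q+(c2*r-[0,0,z])@Rm.T))
  def res(q):
    d=np.r_[L(q,.022,0),L(q,.022,.009)];return [d[:,0].min()-200,d[:,0].max()-381,d[:,1].min()-328]
  f=least_squares(res,[0,0,.0135],x_scale=.01);q=f.x
  b=L(q,.0165,.0112);t=L(q,.011,.026);fr=L(q,.022,.009);bb=L(q,.011,.009)
  print(tilt,q.round(4),"beads",b[0].round(),b[45].round(),"front face top",fr[:,1].min().round(),"boss top y",t[:,1].min().round(),t[:,1].max().round(),"x",t[:,0].min().round(),t[:,0].max().round(),"boss base top y",bb[:,1].min().round())
# radial intensity profile down the centre column of crop
f=cv2.resize(w["frame"][40:370,120:450],(600,600),interpolation=cv2.INTER_CUBIC).mean(2)
print("col291",f[320:520:4,285:298].mean(1).round().astype(int).tolist())
```

```text
-8 [-0.0003  0.0006  0.0123] beads [291. 360.] [340. 380.] front face top 335.0 boss top y 400.0 497.0 x 240.0 341.0 boss base top y 380.0
-6 [-0.0001  0.0006  0.0123] beads [291. 361.] [340. 381.] front face top 336.0 boss top y 404.0 499.0 x 240.0 341.0 boss base top y 381.0
-4 [0.     0.0006 0.0123] beads [291. 363.] [340. 382.] front face top 337.0 boss top y 408.0 501.0 x 240.0 341.0 boss base top y 382.0
-2 [0.0003 0.0006 0.0123] beads [291. 364.] [340. 384.] front face top 339.0 boss top y 412.0 503.0 x 240.0 341.0 boss base top y 383.0
0 [0.0005 0.0006 0.0123] beads [291. 366.] [340. 385.] front face top 340.0 boss top y 415.0 505.0 x 240.0 341.0 boss base top y 384.0
3 [0.0009 0.0006 0.0124] beads [291. 368.] [340. 387.] front face top 342.0 boss top y 420.0 507.0 x 240.0 341.0 boss base top y 385.0
col291 [35, 32, 43, 44, 47, 65, 60, 63, 66, 69, 68, 68, 64, 61, 56, 61, 50, 48, 48, 48, 49, 51, 52, 67, 68, 68, 69, 69, 68, 69, 68, 67, 63, 63, 62, 62, 63, 65, 62, 60, 64, 67, 68, 75, 102, 124, 129, 126, 124, 124]
```

```bash
python3 -m pendant '[{"dx":0.028,"dy":-0.0007,"dz":0,"rx":0,"ry":0,"rz":0,"hand":0.015},{"dx":0.028,"dy":-0.0007,"dz":0,"rx":0,"ry":0,"rz":0,"hand":0.015},{"dx":0,"dy":0,"dz":0,"rx":0,"ry":3,"rz":0,"hand":0.015},{"dx":0,"dy":0,"dz":0.006,"rx":0,"ry":0,"rz":0,"hand":0.015},{"dx":0,"dy":0,"dz":0.006,"rx":0,"ry":0,"rz":0,"hand":0.015},{"dx":0,"dy":0,"dz":0,"rx":0,"ry":0,"rz":0,"hand":0.015},{"dx":0,"dy":0,"dz":0,"rx":0,"ry":0,"rz":0,"hand":0.015},{"dx":0,"dy":0,"dz":0,"rx":0,"ry":0,"rz":0,"hand":0.015}]'
python3 - <<'E'
from h import *
T=tool();c=T@[.0002,.0006,.0123,1];print(T[:3,2].round(4),"C now",c.round(4),"pocket .6055 -.059 .08")
print("err in tool",(T[:3,:3].T@(np.array([.6055,-.059,.08])-c[:3])).round(4))
E
```

```text
clock: 7.5
position: [0.6051, -0.0599, 0.0953]
ee_rot: [-0.024, 0.259, 0.966, 0.006]
contact_force: [0.7, -0.5, -0.3]
width: 0.0197
gripper_force: 39.9
[-0.0427  0.0238 -0.9988] C now [ 0.6047 -0.059   0.083   1.    ] pocket .6055 -.059 .08
err in tool [-0.0009  0.0004  0.003 ]
```

```bash
python3 -m pendant '[{"dx":-0.0007,"dy":0.0004,"dz":0,"rx":0,"ry":0,"rz":0,"hand":0.015},{"dx":-0.0001,"dy":0,"dz":0.002,"rx":0,"ry":0,"rz":0,"hand":0.015},{"dx":-0.0001,"dy":0,"dz":0.002,"rx":0,"ry":0,"rz":0,"hand":0.015},{"dx":-0.0001,"dy":0,"dz":0.001,"rx":0,"ry":0,"rz":0,"hand":0.015},{"dx":0,"dy":0,"dz":0,"rx":0,"ry":0,"rz":0,"hand":0.015},{"dx":0,"dy":0,"dz":0,"rx":0,"ry":0,"rz":0,"hand":0.015},{"dx":0,"dy":0,"dz":0,"rx":0,"ry":0,"rz":0,"hand":0.015}]'; python3 -m pendant '[{"dx":-0.0001,"dy":0,"dz":0.002,"rx":0,"ry":0,"rz":0,"hand":0.015},{"dx":0,"dy":0,"dz":0,"rx":0,"ry":0,"rz":0,"hand":0.015},{"dx":0,"dy":0,"dz":0,"rx":0,"ry":0,"rz":0,"hand":0.015}]'
```

```text
clock: 8.08
position: [0.6053, -0.0598, 0.09]
ee_rot: [-0.024, 0.259, 0.966, 0.006]
contact_force: [0.3, -1.0, -0.8]
width: 0.0203
gripper_force: 39.9
clock: 8.33
position: [0.6054, -0.0598, 0.0881]
ee_rot: [-0.024, 0.258, 0.966, 0.006]
contact_force: [0.1, -0.2, -0.7]
width: 0.0202
gripper_force: 40.0
```

```bash
python3 -m pendant '[{"dx":-0.0001,"dy":0,"dz":0.002,"rx":0,"ry":0,"rz":0,"hand":0.015},{"dx":-0.0001,"dy":0,"dz":0.0015,"rx":0,"ry":0,"rz":0,"hand":0.015},{"dx":0,"dy":0,"dz":0,"rx":0,"ry":0,"rz":0,"hand":0.015},{"dx":0,"dy":0,"dz":0,"rx":0,"ry":0,"rz":0,"hand":0.015}]'; python3 -m pendant '[{"dx":-0.0001,"dy":0,"dz":0.0015,"rx":0,"ry":0,"rz":0,"hand":0.015},{"dx":0,"dy":0,"dz":0,"rx":0,"ry":0,"rz":0,"hand":0.015},{"dx":0,"dy":0,"dz":0,"rx":0,"ry":0,"rz":0,"hand":0.015}]'
```

```text
clock: 8.67
position: [0.605, -0.0597, 0.0843]
ee_rot: [-0.025, 0.258, 0.966, 0.006]
contact_force: [-0.2, -0.1, 0.0]
width: 0.0204
gripper_force: 40.3
clock: 8.92
position: [0.605, -0.0597, 0.0827]
ee_rot: [-0.025, 0.259, 0.966, 0.006]
contact_force: [-0.2, -0.1, -0.7]
width: 0.0203
gripper_force: 40.2
```

```bash
python3 -m pendant '[{"dx":0,"dy":0,"dz":0.001,"rx":0,"ry":0,"rz":0,"hand":0.015},{"dx":0,"dy":0,"dz":0,"rx":0,"ry":0,"rz":0,"hand":0.015},{"dx":0,"dy":0,"dz":0,"rx":0,"ry":0,"rz":0,"hand":0.015}]'; python3 -m pendant '[{"dx":0,"dy":0,"dz":0.0007,"rx":0,"ry":0,"rz":0,"hand":0.015},{"dx":0,"dy":0,"dz":0,"rx":0,"ry":0,"rz":0,"hand":0.015},{"dx":0,"dy":0,"dz":0,"rx":0,"ry":0,"rz":0,"hand":0.015}]'
```

```text
clock: 9.17
position: [0.6051, -0.0596, 0.0819]
ee_rot: [-0.025, 0.258, 0.966, 0.006]
contact_force: [0.1, 0.1, -1.0]
width: 0.0198
gripper_force: 40.2
clock: 9.42
position: [0.6052, -0.0597, 0.0813]
ee_rot: [-0.024, 0.258, 0.966, 0.006]
contact_force: [0.4, -0.5, -1.0]
width: 0.0203
gripper_force: 40.2
```

```bash
python3 -m pendant '[{"dx":0,"dy":0,"dz":0.0008,"rx":0,"ry":0,"rz":0,"hand":0.015},{"dx":0,"dy":0,"dz":0,"rx":0,"ry":0,"rz":0,"hand":0.015},{"dx":0,"dy":0,"dz":0,"rx":0,"ry":0,"rz":0,"hand":0.015}]'; python3 -m pendant '[{"dx":0,"dy":0,"dz":0.0008,"rx":0,"ry":0,"rz":0,"hand":0.015},{"dx":0,"dy":0,"dz":0,"rx":0,"ry":0,"rz":0,"hand":0.015},{"dx":0,"dy":0,"dz":0,"rx":0,"ry":0,"rz":0,"hand":0.015}]'
```

```text
clock: 9.67
position: [0.6051, -0.0597, 0.0805]
ee_rot: [-0.024, 0.258, 0.966, 0.006]
contact_force: [-0.2, 1.0, -0.4]
width: 0.0198
gripper_force: 40.2
clock: 9.92
position: [0.6052, -0.0597, 0.08]
ee_rot: [-0.024, 0.258, 0.966, 0.006]
contact_force: [-0.8, 0.5, 1.9]
width: 0.0199
gripper_force: 41.1
```

```bash
python3 -m pendant '[{"dx":0,"dy":0,"dz":0,"rx":0,"ry":0,"rz":0,"hand":0.024},{"dx":0,"dy":0,"dz":-0.0005,"rx":0,"ry":0,"rz":0,"hand":0.03},{"dx":0,"dy":0,"dz":-0.001,"rx":0,"ry":0,"rz":0,"hand":0.034},{"dx":0,"dy":0,"dz":0,"rx":0,"ry":-3,"rz":0,"hand":0.034},{"dx":0,"dy":0,"dz":-0.01,"rx":0,"ry":0,"rz":0,"hand":0.034},{"dx":0,"dy":0,"dz":-0.02,"rx":0,"ry":0,"rz":0,"hand":0.034},{"dx":-0.03,"dy":0,"dz":-0.02,"rx":0,"ry":0,"rz":0,"hand":0.06},{"dx":-0.03,"dy":0,"dz":0,"rx":0,"ry":0,"rz":0,"hand":0.085},{"dx":0,"dy":0,"dz":0,"rx":0,"ry":0,"rz":0,"hand":0.085},{"dx":0,"dy":0,"dz":0,"rx":0,"ry":0,"rz":0,"hand":0.085},{"dx":0,"dy":0,"dz":0,"rx":0,"ry":0,"rz":0,"hand":0.085},{"dx":0,"dy":0,"dz":0,"rx":0,"ry":0,"rz":0,"hand":0.085}]'
python3 - <<'E'
from h import *
import pickle
im=cam("wrist");pickle.dump(im,open("w9.pkl","wb"));t=cam("top");s=cam("scene")
# expected pixel of the rosette axis at disc base/top in each view, seated
c=np.array([.6055,-.059,.07])
for n,i in (("w",im),("t",t),("s",s)): print(n,proj(i,[c,c+[0,0,.009],c+[0,0,.026]]).round(1).tolist())
f=im["frame"][:,:,::-1]
u,v=proj(im,c)[0].astype(int);print(u,v)
y0,x0=max(v-75,0),max(u-100,0)
A=cv2.resize(f[y0:y0+150,x0:x0+200],(800,600),interpolation=cv2.INTER_CUBIC)[:, :]
B=cv2.resize(s["frame"][170:245,140:285,::-1],(400,207),interpolation=cv2.INTER_CUBIC)
o=np.zeros((600,800,3),np.uint8);A=cv2.resize(f[y0:y0+150,x0:x0+200],(520,390),interpolation=cv2.INTER_CUBIC);o[:390,:520]=A;o[393:600,:400]=B
t4=cv2.resize(t["frame"][160:230,295:365,::-1],(280,280),interpolation=cv2.INTER_CUBIC);o[:280,520:800]=t4
cv2.imwrite("pics/c9.png",o);print("wrist crop origin",x0,y0,"k 2.6")
pickle.dump((t,s),open("ts9.pkl","wb"))
E
```

```text
clock: 10.92
position: [0.6559, -0.089, 0.131]
ee_rot: [-0.0, 0.258, 0.966, -0.001]
contact_force: [-0.5, 0.1, -0.8]
width: 0.0848
gripper_force: 0.0
w [[280.7, 129.3], [280.7, 130.7], [280.7, 133.5]]
t [[319.3, 189.4], [319.5, 189.0], [320.0, 188.2]]
s [[239.9, 208.4], [239.5, 205.6], [238.9, 200.3]]
280 129
wrist crop origin 180 54 k 2.6
```

View pics/c9.png

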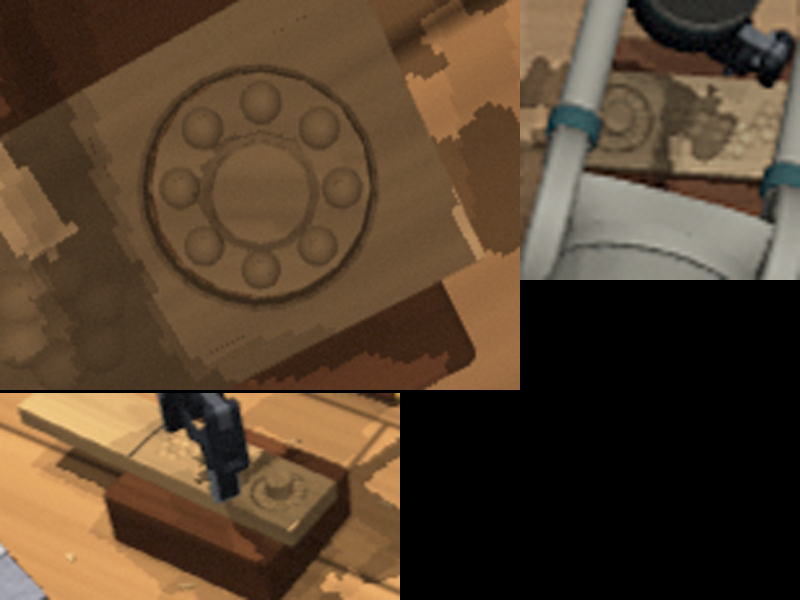

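c9 shows the rosette seated flat and concentric in the pocket (bead ring centred at crop (261,186), even dark gap all round), boss up and released. Now to the board's tail.

Run:
```python
from h import *
a=np.radians(-3.1);plan(target([.5934,-.2817,.14],[0,0,-1],[np.cos(a),np.sin(a),0]),n=11)
```

```text
rows 11 shift mm [-12.61 -14.72  -0.78] turn [-3.000e-03  9.000e-03  5.741e+00] | straight total mm [ -41.7 -198.3   -8.5] deg 63.15
```

```bash
python3 -m pendant '[{"dx":-0.0126,"dy":-0.0147,"dz":-0.0008,"rx":0,"ry":0,"rz":5.74,"hand":0.085},{"dx":-0.0126,"dy":-0.0147,"dz":-0.0008,"rx":0,"ry":0,"rz":5.74,"hand":0.085},{"dx":-0.0126,"dy":-0.0147,"dz":-0.0008,"rx":0,"ry":0,"rz":5.74,"hand":0.085},{"dx":-0.0126,"dy":-0.0147,"dz":-0.0008,"rx":0,"ry":0,"rz":5.74,"hand":0.085},{"dx":-0.0126,"dy":-0.0147,"dz":-0.0008,"rx":0,"ry":0,"rz":5.74,"hand":0.085},{"dx":-0.0126,"dy":-0.0147,"dz":-0.0008,"rx":0,"ry":0,"rz":5.74,"hand":0.085},{"dx":-0.0126,"dy":-0.0147,"dz":-0.0008,"rx":0,"ry":0,"rz":5.74,"hand":0.085},{"dx":-0.0126,"dy":-0.0147,"dz":-0.0008,"rx":0,"ry":0,"rz":5.74,"hand":0.085},{"dx":-0.0126,"dy":-0.0147,"dz":-0.0008,"rx":0,"ry":0,"rz":5.74,"hand":0.085},{"dx":-0.0126,"dy":-0.0147,"dz":-0.0008,"rx":0,"ry":0,"rz":5.74,"hand":0.085},{"dx":-0.0126,"dy":-0.0147,"dz":-0.0008,"rx":0,"ry":0,"rz":5.74,"hand":0.085},{"dx":0,"dy":0,"dz":0,"rx":0,"ry":0,"rz":0,"hand":0.085}]' && python3 -m pendant '[{"dx":0,"dy":0,"dz":0,"rx":0,"ry":0,"rz":0,"hand":0.085},{"dx":0,"dy":0,"dz":0,"rx":0,"ry":0,"rz":0,"hand":0.085},{"dx":0,"dy":0,"dz":0,"rx":0,"ry":0,"rz":0,"hand":0.085}]'
python3 - <<'E'
from h import *
import pickle
a=np.radians(-3.1);plan(target([.5934,-.2817,.14],[0,0,-1],[np.cos(a),np.sin(a),0]),n=1)
im=cam("wrist");pickle.dump(im,open("w10.pkl","wb"));cv2.imwrite("pics/w10.png",im["frame"][:,:,::-1])
c=np.array([.591,-.3236,.08]);d=np.array([.0541,.9985,0]);n=np.array([.9985,-.0541,0])
print("pred tailL/R, lineL/R",proj(im,[c-.033*n,c+.033*n,c+.13*d-.033*n,c+.13*d+.033*n]).round(1).tolist())
f=cv2.GaussianBlur(im["frame"],(5,5),0).astype(int)
q=(100*(f[:,:,2]+3)/(f[:,:,0]+3)).astype(int)
for r in (90,150): print(r,"R",f[r,150:420:6,0].tolist(),"q",q[r,150:420:6].tolist())
print("col280 R",f[0:200:5,280,0].tolist())
E
```

```text
clock: 12.07
position: [0.5915, -0.2841, 0.1406]
ee_rot: [0.001, 0.728, 0.686, -0.001]
contact_force: [-0.3, 0.8, 0.4]
width: 0.085
gripper_force: 0.0
clock: 12.32
position: [0.5949, -0.2811, 0.1405]
ee_rot: [0.001, 0.725, 0.688, 0.0]
contact_force: [1.0, 0.3, 0.5]
width: 0.085
gripper_force: 0.0
rows 1 shift mm [-0.66 -1.49  0.53] turn [0.119 0.087 0.095] | straight total mm [-0.7 -1.5  0.5] deg 0.18
pred tailL/R, lineL/R [[222.5, 295.1], [327.6, 295.2], [211.6, 74.4], [337.8, 74.7]]
90 R [89, 88, 87, 63, 68, 55, 55, 51, 55, 63, 78, 142, 136, 151, 146, 146, 147, 146, 147, 138, 151, 146, 151, 151, 149, 154, 154, 152, 153, 149, 153, 153, 60, 60, 59, 65, 78, 101, 124, 144, 147, 150, 151, 146, 147] q [43, 43, 44, 37, 35, 37, 37, 35, 39, 39, 38, 51, 51, 51, 52, 51, 52, 51, 51, 51, 51, 51, 51, 51, 51, 52, 51, 51, 51, 51, 51, 51, 39, 38, 40, 41, 43, 43, 44, 44, 44, 45, 44, 44, 45]
150 R [82, 82, 80, 79, 79, 80, 80, 87, 89, 89, 91, 98, 96, 98, 94, 92, 94, 143, 158, 146, 145, 145, 153, 150, 152, 158, 156, 156, 156, 154, 160, 152, 145, 145, 145, 139, 135, 136, 147, 146, 149, 153, 152, 148, 150] q [44, 43, 43, 45, 43, 44, 43, 44, 44, 45, 43, 46, 50, 51, 50, 51, 50, 51, 51, 51, 52, 51, 51, 51, 50, 51, 51, 51, 50, 51, 51, 47, 44, 44, 44, 44, 44, 45, 44, 43, 45, 44, 44, 45, 44]
col280 R [146, 131, 151, 152, 152, 137, 154, 157, 154, 134, 141, 144, 145, 145, 146, 60, 146, 147, 148, 156, 160, 160, 160, 154, 153, 150, 150, 151, 151, 150, 150, 150, 150, 150, 151, 94, 92, 92, 91, 91]
```

```bash
python3 -m pendant '[{"dx":-0.0007,"dy":-0.0007,"dz":0.02,"rx":0.12,"ry":0.09,"rz":0.1,"hand":0.085},{"dx":0,"dy":0,"dz":0.02,"rx":0,"ry":0,"rz":0,"hand":0.085},{"dx":0,"dy":0,"dz":0.02,"rx":0,"ry":0,"rz":0,"hand":0.085},{"dx":0,"dy":0,"dz":0.01,"rx":0,"ry":0,"rz":0,"hand":0.085},{"dx":0,"dy":0,"dz":0.008,"rx":0,"ry":0,"rz":0,"hand":0.085},{"dx":0,"dy":0,"dz":0,"rx":0,"ry":0,"rz":0,"hand":0.085},{"dx":0,"dy":0,"dz":0,"rx":0,"ry":0,"rz":0,"hand":0.085},{"dx":0,"dy":0,"dz":0,"rx":0,"ry":0,"rz":0,"hand":0.085}]'
python3 - <<'E'
from h import *
im=cam("wrist");T=tool();print(T.round(4).tolist())
f=cv2.GaussianBlur(im["frame"],(3,3),0).astype(float);q=(f[:,:,2]+3)/(f[:,:,0]+3)
for r in (60,90,120): 
    x=np.where(q[r,100:460]>.475)[0]+100;x=x[np.r_[True,np.diff(x)<6]]
    print(r,x.min(),x.max(),"mid P",atz(im,[[x.min(),r],[x.max(),r]],.08).round(4).tolist(),(np.linalg.inv(T)@np.r_[atz(im,[[(x.min()+x.max())/2,r]],.08)[0],1]).round(4))
E
```

```text
clock: 13.03
position: [0.5945, -0.2831, 0.0636]
ee_rot: [0.001, 0.727, 0.687, 0.0]
contact_force: [0.6, -0.6, 0.0]
width: 0.0849
gripper_force: 0.0
[[0.0558, 0.9984, 0.0016, 0.5945], [0.9984, -0.0558, -0.0016, -0.2832], [-0.0015, 0.0017, -1.0, 0.0638], [0.0, 0.0, 0.0, 1.0]]
60 171 375 mid P [[0.5656, -0.1942, 0.08], [0.631, -0.1978, 0.08]] [ 0.0872 -0.001  -0.0164  1.    ]
90 173 374 mid P [[0.5649, -0.2033, 0.08], [0.6309, -0.207, 0.08]] [ 7.81e-02 -9.00e-04 -1.63e-02  1.00e+00]
120 176 459 mid P [[0.5646, -0.2129, 0.08], [0.6596, -0.2181, 0.08]] [ 0.0685  0.0138 -0.0163  1.    ]
```

```bash
python3 -m pendant '[{"dx":0,"dy":-0.0009,"dz":0,"rx":0,"ry":0,"rz":0,"hand":0.075},{"dx":0,"dy":0,"dz":0,"rx":0,"ry":0,"rz":0,"hand":0.068},{"dx":0,"dy":0,"dz":0,"rx":0,"ry":0,"rz":0,"hand":0.06},{"dx":0,"dy":0,"dz":0,"rx":0,"ry":0,"rz":0,"hand":0.06},{"dx":0,"dy":0,"dz":0,"rx":0,"ry":0,"rz":0,"hand":0.06},{"dx":0,"dy":0,"dz":0,"rx":0,"ry":0,"rz":0,"hand":0.06},{"dx":0,"dy":0,"dz":0,"rx":0,"ry":0,"rz":0,"hand":0.06}]' 70
cat > look.py <<'E'
from h import *
import pickle,sys
s=manip.get_state();print("clock",s["clock"],"F",s["contact_force"].round(1),"M",s["moment"].round(2),"w",round(s["width"],4),"grip",round(s["gripper_force"],1))
im=cam("wrist");T=tool();print("pos",T[:3,3].round(4),"ytool heading",np.degrees(np.arctan2(T[1,1],T[0,1])).round(2),"z",T[:3,2].round(4))
pickle.dump(im,open(f"l{s['clock']:.2f}.pkl","wb"))
f=im["frame"].astype(float);g=f.sum(2)
# scored line: darkest row within +-14 px of the prediction, per column
P=[];L=.088
pr=lambda x:proj(im,(T@np.r_[L,x,-.0162,1])[:3])[0]
xs=np.linspace(-.026,.026,14)
for x in xs:
    u,v=pr(x);u=int(round(u));lo=max(int(v)-14,1);c=g[lo:int(v)+15,u-1:u+2].mean(1)
    k=c.argmin();
    if 0<k<len(c)-1 and c[k]<.75*np.median(c):
        wts=np.clip(np.median(c)*.9-c[max(k-2,0):k+3],0,None);P.append((u,lo+max(k-2,0)+(wts*np.arange(len(wts))).sum()/wts.sum()))
P=np.array(P)
if len(P)>3:
    W=atz(im,P,.08);cf=np.polyfit(W[:,0],W[:,1],1);r=W[:,1]-np.polyval(cf,W[:,0]);cf=np.polyfit(W[abs(r)<.001,0],W[abs(r)<.001,1],1)
    xm=(T@[L,0,-.0162,1])[0]
    print("line n",len(P),"y at x=%.3f: %.4f"%(xm,np.polyval(cf,xm)),"heading",np.degrees(np.arctan(cf[0])).round(2),"rms mm",(1e3*r.std()).round(2),"rows",P[:,1].min().round(1),P[:,1].max().round(1))
else: print("line not found",len(P))
E
python3 look.py
```

```text
clock: 13.67
position: [0.5929, -0.2831, 0.0631]
ee_rot: [0.001, 0.727, 0.687, -0.0]
contact_force: [-0.4, -0.5, 5.0]
width: 0.0639
gripper_force: 76.3
clock 13.6667 F [-0.4 -0.5  5. ] M [0.02 0.11 0.04] w 0.0639 grip 76.3
pos [ 0.5929 -0.2832  0.063 ] ytool heading -3.21 z [ 3.0e-04 -1.2e-03 -1.0e+00]
line n 14 y at x=0.598: -0.1940 heading -3.07 rms mm 0.36 rows 50.6 54.9
```

```bash
for i in 1; do python3 -m pendant '[{"dx":0,"dy":0,"dz":-0.0005,"rx":0,"ry":0,"rz":0,"hand":0.06},{"dx":0,"dy":0,"dz":0,"rx":0,"ry":0,"rz":0,"hand":0.06},{"dx":0,"dy":0,"dz":0,"rx":0,"ry":0,"rz":0,"hand":0.06}]'; python3 look.py; python3 -m pendant '[{"dx":0,"dy":0,"dz":-0.0005,"rx":0,"ry":0,"rz":0,"hand":0.06},{"dx":0,"dy":0,"dz":0,"rx":0,"ry":0,"rz":0,"hand":0.06},{"dx":0,"dy":0,"dz":0,"rx":0,"ry":0,"rz":0,"hand":0.06}]'; python3 look.py; done
python3 - <<'E'
# block outer-edge & inner measurements from the initial top/wrist pictures; scene leading corner height now vs start
from h import *
s=cam("scene");import pickle
cv2.imwrite("pics/s2.png",s["frame"][:,:,::-1]);a=cv2.imread("pics/scene0.png").astype(int)[:,:,::-1]
d=abs(s["frame"].astype(int)-a).sum(2)
# leading end of the board (no arm there): image shift by phase correlation
p0=cv2.cvtColor(a[185:240,215:275].astype(np.uint8),cv2.COLOR_RGB2GRAY).astype(np.float32);p1=cv2.cvtColor(s["frame"][185:240,215:275],cv2.COLOR_RGB2GRAY).astype(np.float32)
print("shift all",cv2.phaseCorrelate(p0,p1,cv2.createHanningWindow((60,55),cv2.CV_32F)))
for n,P in (("lead right corner",(.575,-.023)),("lead left",(.64,-.024))): print(n,proj(s,[[*P,.08],[*P,.083]]).round(1).tolist())
E
```

```text
clock: 13.97
position: [0.5929, -0.2831, 0.0632]
ee_rot: [0.0, 0.727, 0.687, -0.0]
contact_force: [-1.1, -1.8, 4.0]
width: 0.0644
gripper_force: 76.2
clock 13.9667 F [-1.1 -1.8  4. ] M [-0.11  0.03 -0.02] w 0.0644 grip 76.2
pos [ 0.593  -0.2831  0.0631] ytool heading -3.21 z [ 1.0e-04 -1.1e-03 -1.0e+00]
line n 14 y at x=0.598: -0.1941 heading -2.51 rms mm 0.35 rows 51.2 55.4
clock: 14.27
position: [0.5929, -0.283, 0.0635]
ee_rot: [0.0, 0.727, 0.687, -0.0]
contact_force: [0.4, -1.9, 4.1]
width: 0.0639
gripper_force: 76.1
clock 14.2667 F [ 0.4 -1.9  4.1] M [-0.27 -0.06 -0.05] w 0.0639 grip 76.1
pos [ 0.5929 -0.283   0.0635] ytool heading -3.21 z [ 0.e+00 -9.e-04 -1.e+00]
line n 14 y at x=0.598: -0.1940 heading -2.33 rms mm 0.32 rows 51.2 55.5
shift all ((0.5386493638886201, -0.682791608895915), 0.46419571744071114)
lead right corner [[259.9, 202.3], [259.8, 201.4]]
lead left [[244.2, 220.3], [244.1, 219.4]]
```

```bash
python3 -m pendant '[{"dx":0,"dy":0,"dz":-0.0008,"rx":0,"ry":0,"rz":0,"hand":0.06},{"dx":0,"dy":0,"dz":0,"rx":0,"ry":0,"rz":0,"hand":0.06},{"dx":0,"dy":0,"dz":0,"rx":0,"ry":0,"rz":0,"hand":0.06},{"dx":0,"dy":0,"dz":0,"rx":0,"ry":0,"rz":0,"hand":0.06}]'; python3 look.py
cat > pitch.py <<'E'
from h import *
import pickle,glob,sys
from scipy.optimize import least_squares
# board plane pitch & height from the widths of the board's top face (66 mm) along the picture rows
for n in sorted(glob.glob("l*.pkl"),key=lambda s:float(s[1:-4]))[-int(sys.argv[1]):]:
    im=pickle.load(open(n,"rb"));f=cv2.GaussianBlur(im["frame"],(5,5),0).astype(float);q=(f[:,:,2]+3)/(f[:,:,0]+3)
    E=[]
    for r in range(20,112,3):
        g=np.gradient(q[r]);l=150+g[150:200].argmax();h=350+g[350:400].argmin()
        if g[l]>.02 and g[h]<-.02:E.append((r,(l-2+(g[l-2:l+3]*np.arange(5)).sum()/g[l-2:l+3].sum()),h-2+(g[h-2:h+3]*np.arange(5)).sum()/g[h-2:h+3].sum()))
    E=np.array(E)
    if len(E)<6: print(n,"few",len(E));continue
    k=[np.polyfit(E[:,0],E[:,i],1) for i in (1,2)]
    for i in (1,2):
        rs=E[:,i]-np.polyval(k[i-1],E[:,0]);m=abs(rs)<1.5;k[i-1]=np.polyfit(E[m,0],E[m,i],1)
    out=[]
    for r in (25,100):
        l,h=[np.polyval(c,r) for c in k]
        # height where the two rays are 66 mm apart
        A=atz(im,[[l,r],[h,r]],.08);B=atz(im,[[l,r],[h,r]],.07);wa,wb=[np.linalg.norm(X[1]-X[0]) for X in (A,B)]
        z=.08+(wa-.066)/(wb-wa)*.01; out.append((A.mean(0)[1].round(3),z.round(4)))
    print(n,len(E),out,"pitch deg nose-up",np.degrees((out[0][1]-out[1][1])/(out[0][0]-out[1][0])).round(2))
E
python3 pitch.py 6
```

```text
clock: 14.7
position: [0.5928, -0.2826, 0.0641]
ee_rot: [-0.0, 0.727, 0.687, -0.0]
contact_force: [0.9, -2.7, 1.3]
width: 0.0638
gripper_force: 77.2
clock 14.7 F [ 0.9 -2.7  1.3] M [-0.29 -0.25 -0.15] w 0.0638 grip 77.2
pos [ 0.5928 -0.2826  0.0641] ytool heading -3.22 z [-3.e-04 -2.e-04 -1.e+00]
line n 14 y at x=0.598: -0.1935 heading -2.56 rms mm 0.36 rows 51.2 55.4
l13.67.pkl 28 [(np.float64(-0.186), np.float64(0.0809)), (np.float64(-0.208), np.float64(0.0803))] pitch deg nose-up 1.56
l13.97.pkl 30 [(np.float64(-0.186), np.float64(0.0809)), (np.float64(-0.208), np.float64(0.0802))] pitch deg nose-up 1.82
l14.27.pkl 28 [(np.float64(-0.186), np.float64(0.0808)), (np.float64(-0.208), np.float64(0.0803))] pitch deg nose-up 1.3
l14.70.pkl 30 [(np.float64(-0.185), np.float64(0.0807)), (np.float64(-0.208), np.float64(0.0805))] pitch deg nose-up 0.5
```

```bash
python3 -m pendant '[{"dx":0,"dy":0,"dz":-0.0003,"rx":0,"ry":0,"rz":0,"hand":0.06},{"dx":0,"dy":0,"dz":0,"rx":0,"ry":0,"rz":0,"hand":0.06},{"dx":0,"dy":0,"dz":0,"rx":0,"ry":0,"rz":0,"hand":0.06},{"dx":0,"dy":0,"dz":0,"rx":0,"ry":0,"rz":0,"hand":0.06}]'; python3 look.py; python3 pitch.py 1
python3 - <<'E'
from h import *
s=cam("scene");a=cv2.imread("pics/scene0.png")[:,:,::-1];m=cv2.imread("pics/s2.png")[:,:,::-1]
Q=lambda f:((f[:,:,2].astype(float)+3)/(f[:,:,0]+3.))
for u in (246,250,254):
    for n,f in (("start",a),("grip",m),("now",s["frame"])):
        q=cv2.GaussianBlur(Q(f),(1,3),0);r=f[:,:,0].astype(int)
        print(u,n,"R",r[204:234,u].tolist())
E
```

```text
clock: 15.08
position: [0.5925, -0.2822, 0.0643]
ee_rot: [-0.001, 0.727, 0.687, -0.0]
contact_force: [1.4, -0.7, -1.2]
width: 0.0636
gripper_force: 77.1
clock 15.0833 F [ 1.4 -0.7 -1.2] M [-0.13 -0.26 -0.16] w 0.0636 grip 77.1
pos [ 0.5925 -0.2823  0.0643] ytool heading -3.22 z [-1.e-03  5.e-04 -1.e+00]
line n 14 y at x=0.597: -0.1931 heading -2.66 rms mm 0.35 rows 51.1 55.4
l15.08.pkl 28 [(np.float64(-0.185), np.float64(0.0807)), (np.float64(-0.207), np.float64(0.0805))] pitch deg nose-up 0.52
246 start R [176, 174, 167, 169, 170, 169, 167, 183, 210, 214, 215, 212, 208, 173, 118, 79, 73, 73, 73, 75, 70, 51, 36, 36, 36, 35, 36, 36, 41, 36]
246 grip R [121, 147, 190, 222, 224, 209, 223, 224, 225, 224, 221, 217, 216, 189, 130, 88, 77, 80, 79, 86, 78, 60, 46, 41, 40, 39, 40, 44, 43, 41]
246 now R [116, 116, 153, 176, 219, 201, 213, 168, 217, 220, 221, 220, 216, 216, 193, 132, 86, 81, 82, 86, 95, 80, 51, 41, 39, 42, 41, 35, 38, 42]
250 start R [173, 161, 182, 197, 203, 206, 205, 200, 207, 186, 126, 80, 74, 73, 74, 69, 57, 45, 34, 40, 36, 35, 36, 38, 34, 36, 37, 36, 35, 45]
250 grip R [189, 193, 185, 194, 204, 213, 212, 222, 225, 183, 114, 83, 78, 75, 74, 72, 66, 50, 41, 42, 37, 37, 38, 39, 39, 42, 43, 38, 37, 47]
250 now R [190, 181, 181, 184, 194, 202, 212, 220, 225, 222, 185, 114, 83, 76, 77, 75, 71, 54, 37, 37, 35, 39, 40, 39, 41, 42, 40, 37, 38, 46]
254 start R [212, 215, 211, 202, 209, 169, 106, 78, 66, 71, 69, 71, 52, 36, 35, 36, 36, 39, 41, 31, 36, 37, 34, 34, 38, 41, 67, 108, 116, 113]
254 grip R [224, 222, 214, 219, 207, 152, 90, 74, 76, 78, 81, 72, 50, 42, 39, 39, 39, 43, 36, 37, 37, 37, 37, 37, 44, 43, 71, 113, 121, 122]
254 now R [223, 223, 214, 218, 221, 192, 145, 90, 72, 74, 78, 76, 70, 53, 43, 41, 43, 40, 43, 36, 39, 37, 37, 38, 42, 44, 59, 102, 122, 121]
```

```bash
python3 -m pendant '[{"dx":0.002,"dy":0,"dz":0.0002,"rx":0,"ry":0,"rz":-0.1,"hand":0.06},{"dx":0.004,"dy":0,"dz":0,"rx":0,"ry":0,"rz":-0.13,"hand":0.06},{"dx":0.005,"dy":0,"dz":0,"rx":0,"ry":0,"rz":-0.13,"hand":0.06},{"dx":0.005,"dy":0,"dz":0,"rx":0,"ry":0,"rz":-0.13,"hand":0.06},{"dx":0.005,"dy":0,"dz":0,"rx":0,"ry":0,"rz":-0.13,"hand":0.06},{"dx":0.003,"dy":0,"dz":0,"rx":0,"ry":0,"rz":-0.13,"hand":0.06},{"dx":0,"dy":0,"dz":0,"rx":0,"ry":0,"rz":0,"hand":0.06},{"dx":0,"dy":0,"dz":0,"rx":0,"ry":0,"rz":0,"hand":0.06}]'; python3 look.py; python3 pitch.py 1
```

```text
clock: 15.85
position: [0.5937, -0.2573, 0.0643]
ee_rot: [-0.001, 0.722, 0.692, 0.0]
contact_force: [0.6, 1.3, 0.2]
width: 0.0639
gripper_force: 77.2
clock 15.85 F [0.6 1.3 0.2] M [ 0.23 -0.15  0.01] w 0.0639 grip 77.2
pos [ 0.5936 -0.2576  0.0643] ytool heading -2.43 z [-0.0013  0.0012 -1.    ]
line n 14 y at x=0.597: -0.1681 heading -2.0 rms mm 0.33 rows 51.2 55.4
l15.85.pkl 31 [(np.float64(-0.16), np.float64(0.0806)), (np.float64(-0.183), np.float64(0.0807))] pitch deg nose-up -0.25
```

```bash
python3 -m pendant '[{"dx":0.003,"dy":0,"dz":0.0001,"rx":0,"ry":0,"rz":-0.1,"hand":0.06},{"dx":0.005,"dy":0,"dz":0,"rx":0,"ry":0,"rz":-0.13,"hand":0.06},{"dx":0.005,"dy":0,"dz":0,"rx":0,"ry":0,"rz":-0.13,"hand":0.06},{"dx":0.005,"dy":0,"dz":0,"rx":0,"ry":0,"rz":-0.13,"hand":0.06},{"dx":0.005,"dy":0,"dz":0,"rx":0,"ry":0,"rz":-0.13,"hand":0.06},{"dx":0.005,"dy":0,"dz":0.0001,"rx":0,"ry":0,"rz":-0.13,"hand":0.06},{"dx":0.005,"dy":0,"dz":0,"rx":0,"ry":0,"rz":-0.13,"hand":0.06},{"dx":0.005,"dy":0,"dz":0,"rx":0,"ry":0,"rz":-0.13,"hand":0.06},{"dx":0.005,"dy":0,"dz":0,"rx":0,"ry":0,"rz":-0.13,"hand":0.06},{"dx":0.003,"dy":0,"dz":0,"rx":0,"ry":0,"rz":-0.13,"hand":0.06},{"dx":0,"dy":0,"dz":0,"rx":0,"ry":0,"rz":0,"hand":0.06},{"dx":0,"dy":0,"dz":0,"rx":0,"ry":0,"rz":0,"hand":0.06}]'; python3 look.py; python3 pitch.py 1
```

```text
clock: 16.9
position: [0.5954, -0.2116, 0.0643]
ee_rot: [-0.001, 0.714, 0.7, 0.0]
contact_force: [0.3, 2.0, 1.9]
width: 0.0639
gripper_force: 77.3
clock 16.9 F [0.3 2.  1.9] M [ 0.25 -0.12  0.08] w 0.0639 grip 77.3
pos [ 0.5954 -0.2118  0.0642] ytool heading -1.18 z [-7.0e-04  1.1e-03 -1.0e+00]
line n 14 y at x=0.597: -0.1224 heading -0.14 rms mm 0.33 rows 51.2 55.6
l16.90.pkl 31 [(np.float64(-0.114), np.float64(0.0806)), (np.float64(-0.137), np.float64(0.0807))] pitch deg nose-up -0.25
```

```bash
python3 -m pendant '[{"dx":0.003,"dy":0.0001,"dz":0.0001,"rx":0,"ry":0,"rz":-0.1,"hand":0.06},{"dx":0.005,"dy":0.0001,"dz":0,"rx":0,"ry":0,"rz":-0.1,"hand":0.06},{"dx":0.005,"dy":0.0001,"dz":0,"rx":0,"ry":0,"rz":-0.1,"hand":0.06},{"dx":0.005,"dy":0.0001,"dz":0,"rx":0,"ry":0,"rz":-0.1,"hand":0.06},{"dx":0.005,"dy":0.0001,"dz":0,"rx":0,"ry":0,"rz":-0.1,"hand":0.06},{"dx":0.005,"dy":0.0001,"dz":0.0001,"rx":0,"ry":0,"rz":-0.1,"hand":0.06},{"dx":0.005,"dy":0,"dz":0,"rx":0,"ry":0,"rz":-0.1,"hand":0.06},{"dx":0.005,"dy":0,"dz":0,"rx":0,"ry":0,"rz":-0.1,"hand":0.06},{"dx":0.005,"dy":0,"dz":0,"rx":0,"ry":0,"rz":0,"hand":0.06},{"dx":0.003,"dy":0,"dz":0,"rx":0,"ry":0,"rz":0,"hand":0.06},{"dx":0,"dy":0,"dz":0,"rx":0,"ry":0,"rz":0,"hand":0.06},{"dx":0,"dy":0,"dz":0,"rx":0,"ry":0,"rz":0,"hand":0.06}]'; python3 look.py; python3 pitch.py 1
python3 - <<'E'
from h import *
import pickle,glob
n=sorted(glob.glob("l*.pkl"),key=lambda s:float(s[1:-4]))[-1];im=pickle.load(open(n,"rb"));f=cv2.GaussianBlur(im["frame"],(3,3),0).astype(int)
print("block edge pred (y -.033) rows",proj(im,[[x,-.033,.06] for x in (.54,.555,.64,.655)]).round(0).tolist())
for x in (.54,.55,.64,.65):
    P=np.array([[x,y,.06] for y in np.arange(-.10,.03,.004)]);uv=proj(im,P).round().astype(int);ok=(uv[:,1]>=0)&(uv[:,1]<420)&(uv[:,0]>=0)&(uv[:,0]<560)
    print(x,"y range",P[ok][0,1].round(3),P[ok][-1,1].round(3),[f[v,u,0] for u,v in uv[ok]])
E
```

```text
clock: 17.95
position: [0.5968, -0.1657, 0.0642]
ee_rot: [-0.0, 0.709, 0.705, 0.0]
contact_force: [0.0, 1.4, 2.9]
width: 0.0637
gripper_force: 77.7
clock 17.95 F [0.  1.4 2.9] M [ 0.23 -0.28  0.06] w 0.0637 grip 77.7
pos [ 0.5968 -0.1657  0.0642] ytool heading -0.39 z [-2.0e-04  1.4e-03 -1.0e+00]
line n 14 y at x=0.597: -0.0766 heading 0.12 rms mm 0.36 rows 51.2 55.6
l17.95.pkl 31 [(np.float64(-0.068), np.float64(0.0804)), (np.float64(-0.091), np.float64(0.0807))] pitch deg nose-up -0.75
block edge pred (y -.033) rows [[107.0, -77.0], [151.0, -78.0], [402.0, -80.0], [446.0, -80.0]]
0.54 y range -0.1 -0.06 [np.int64(69), np.int64(70), np.int64(68), np.int64(70), np.int64(68), np.int64(68), np.int64(69), np.int64(68), np.int64(64), np.int64(60), np.int64(60)]
0.55 y range -0.1 -0.06 [np.int64(66), np.int64(66), np.int64(67), np.int64(67), np.int64(65), np.int64(65), np.int64(67), np.int64(59), np.int64(58), np.int64(59), np.int64(60)]
0.64 y range -0.1 -0.06 [np.int64(104), np.int64(102), np.int64(102), np.int64(101), np.int64(100), np.int64(107), np.int64(106), np.int64(105), np.int64(105), np.int64(104), np.int64(103)]
0.65 y range -0.1 -0.06 [np.int64(97), np.int64(97), np.int64(98), np.int64(97), np.int64(104), np.int64(104), np.int64(104), np.int64(103), np.int64(102), np.int64(101), np.int64(100)]
```

```bash
python3 -m pendant '[{"dx":0.003,"dy":0,"dz":0,"rx":0,"ry":0,"rz":0,"hand":0.06},{"dx":0.005,"dy":0,"dz":0,"rx":0,"ry":0,"rz":0,"hand":0.06},{"dx":0.005,"dy":0,"dz":0,"rx":0,"ry":0,"rz":0,"hand":0.06},{"dx":0.005,"dy":0,"dz":0,"rx":0,"ry":0,"rz":0,"hand":0.06},{"dx":0.005,"dy":0,"dz":0,"rx":0,"ry":0,"rz":0,"hand":0.06},{"dx":0.005,"dy":0,"dz":0,"rx":0,"ry":0,"rz":0,"hand":0.06},{"dx":0.002,"dy":0,"dz":0,"rx":0,"ry":0,"rz":0,"hand":0.06},{"dx":0,"dy":0,"dz":0,"rx":0,"ry":0,"rz":0,"hand":0.06},{"dx":0,"dy":0,"dz":0,"rx":0,"ry":0,"rz":0,"hand":0.06}]'
cat > edge.py <<'E'
from h import *
import pickle,glob
n=sorted(glob.glob("l*.pkl"),key=lambda s:float(s[1:-4]))[-1];im=pickle.load(open(n,"rb"));f=cv2.GaussianBlur(im["frame"],(3,3),0).astype(float)
q=(f[:,:,2]+3)/(f[:,:,0]+3); ys=np.arange(-.075,.0,.0005)
print("line rows by col:")
g=f.sum(2);L=[]
for u in range(180,372,12):
    c=g[35:72,u-1:u+2].mean(1);k=c.argmin();m=np.median(c);w=np.clip(.9*m-c[max(k-3,0):k+4],0,None);L.append((u,35+max(k-3,0)+(w*np.arange(len(w))).sum()/w.sum(),c[k]/m))
L=np.array(L);print(L[:,1].round(1).tolist())
E=[]
for x in np.r_[.536:.560:.002,.636:.660:.002]:
    P=np.c_[np.full(len(ys),x),ys,np.full(len(ys),.06)];uv=proj(im,P).astype(np.float32);ok=(uv[:,1]>2)&(uv[:,0]>2)&(uv[:,0]<557)
    if ok.sum()<12: continue
    s=cv2.remap(q.astype(np.float32),uv[ok,0].reshape(-1,1),uv[ok,1].reshape(-1,1),1).ravel();R_=cv2.remap(f[:,:,0].astype(np.float32),uv[ok,0].reshape(-1,1),uv[ok,1].reshape(-1,1),1).ravel()
    d=s[6:]-s[:-6];k=d.argmax();E.append((x,ys[ok][k+3],d[k],R_[k+6]-R_[k]))
E=np.array(E);print(E.round(4).tolist())
E
python3 look.py; python3 edge.py
```

```text
clock: 18.75
position: [0.597, -0.1358, 0.0642]
ee_rot: [-0.0, 0.709, 0.705, 0.0]
contact_force: [0.1, -1.7, 5.9]
width: 0.0641
gripper_force: 77.9
clock 18.75 F [ 0.1 -1.7  5.9] M [-0.28 -0.22 -0.03] w 0.0641 grip 77.9
pos [ 0.597  -0.1358  0.0642] ytool heading -0.37 z [-0.e+00  4.e-04 -1.e+00]
line n 14 y at x=0.598: -0.0469 heading 0.57 rms mm 0.25 rows 51.4 55.5
line rows by col:
[53.7, 54.9, 54.9, 53.4, 53.4, 53.8, 53.3, 53.7, 53.7, 53.5, 53.4, 53.3, 53.3, 52.7, 52.7, 52.6]
[[0.536, -0.0335, 0.0834, 32.4102], [0.538, -0.033, 0.1036, 37.6904], [0.54, -0.033, 0.0682, 36.7344], [0.542, -0.033, 0.0814, 35.917], [0.544, -0.034, 0.0828, 34.6074], [0.546, -0.034, 0.0573, 31.4209], [0.548, -0.0345, 0.0807, 26.7061], [0.55, -0.034, 0.0642, 34.7744], [0.552, -0.0345, 0.0584, 30.6553], [0.554, -0.033, 0.0582, 34.6699], [0.556, -0.0345, 0.0679, 32.1582], [0.558, -0.0325, 0.0561, 103.2051], [0.56, -0.046, 0.1253, -56.6211], [0.636, -0.0455, 0.0697, -47.7012], [0.638, -0.0335, 0.0746, 105.2969], [0.64, -0.0345, 0.0826, 92.5889], [0.642, -0.0345, 0.0864, 85.5625], [0.644, -0.0345, 0.0957, 86.6348], [0.646, -0.035, 0.0813, 78.3867], [0.648, -0.0345, 0.0851, 84.2812], [0.65, -0.0345, 0.0863, 84.9922], [0.652, -0.0345, 0.0804, 84.7266], [0.654, -0.0355, 0.0858, 47.75], [0.656, -0.035, 0.0885, 79.5], [0.658, -0.0335, 0.0872, 102.0586], [0.66, -0.0345, 0.0822, 88.75]]
```

```bash
python3 -m pendant '[{"dx":0.002,"dy":0,"dz":0,"rx":0,"ry":0,"rz":0.1,"hand":0.06},{"dx":0.003,"dy":0,"dz":0,"rx":0,"ry":0,"rz":0.15,"hand":0.06},{"dx":0.003,"dy":0,"dz":0,"rx":0,"ry":0,"rz":0.15,"hand":0.06},{"dx":0.003,"dy":0,"dz":0,"rx":0,"ry":0,"rz":0,"hand":0.06},{"dx":0,"dy":0,"dz":0,"rx":0,"ry":0,"rz":0,"hand":0.06},{"dx":0,"dy":0,"dz":0,"rx":0,"ry":0,"rz":0,"hand":0.06},{"dx":0,"dy":0,"dz":0,"rx":0,"ry":0,"rz":0,"hand":0.06}]'
cat >> edge.py <<'E'
P=atz(im,L[:,:2],.08)
def robust(x,y):
    m=np.ones(len(x),bool)
    for _ in range(5): c=np.polyfit(x[m],y[m],1);r=y-np.polyval(c,x);m=abs(r)<max(2*np.median(abs(r)),2e-4)
    return c,m.sum()
cl,nl=robust(P[:,0],P[:,1]);ce,ne=robust(E[:,0],E[:,1])
for x in (.564,.597,.630): print("x",x,"line y %.4f edge y %.4f gap mm %.2f"%(np.polyval(cl,x),np.polyval(ce,x),1e3*(np.polyval(ce,x)-np.polyval(cl,x))))
print("angles",np.degrees(cl[0]).round(2),np.degrees(ce[0]).round(2),nl,ne)
E
python3 look.py; python3 edge.py; python3 pitch.py 1
```

```text
clock: 19.38
position: [0.5971, -0.1249, 0.0642]
ee_rot: [-0.0, 0.712, 0.702, 0.0]
contact_force: [-0.3, -2.0, 5.8]
width: 0.0639
gripper_force: 77.9
clock 19.3833 F [-0.3 -2.   5.8] M [-0.34 -0.22 -0.04] w 0.0639 grip 77.9
pos [ 0.5971 -0.1249  0.0642] ytool heading -0.78 z [-1.e-04  3.e-04 -1.e+00]
line n 14 y at x=0.598: -0.0358 heading 0.36 rms mm 0.29 rows 51.4 55.7
line rows by col:
[55.3, 53.7, 54.3, 53.5, 53.5, 54.3, 53.9, 53.7, 53.8, 53.2, 53.5, 52.5, 52.5, 52.4, 52.4, 52.8]
[[0.536, -0.0345, 0.0773, 35.5625], [0.538, -0.0325, 0.0732, 46.5781], [0.54, -0.034, 0.0815, 39.6396], [0.542, -0.033, 0.1045, 39.6504], [0.544, -0.0345, 0.0634, 22.6719], [0.546, -0.0335, 0.0826, 35.3193], [0.548, -0.0345, 0.0613, 17.2041], [0.55, -0.0335, 0.0866, 36.709], [0.552, -0.033, 0.0595, 36.9375], [0.554, -0.033, 0.0858, 37.334], [0.556, -0.034, 0.0703, 36.8438], [0.558, -0.0335, 0.0873, 38.3799], [0.56, -0.0345, 0.0549, -17.0234], [0.636, -0.0355, 0.3632, -138.1426], [0.638, -0.034, 0.0764, 97.7812], [0.64, -0.033, 0.0774, 112.4102], [0.642, -0.033, 0.0883, 107.1992], [0.644, -0.033, 0.0806, 103.875], [0.646, -0.033, 0.0923, 105.0195], [0.648, -0.033, 0.08, 102.793], [0.65, -0.034, 0.0773, 89.1719], [0.652, -0.0335, 0.0799, 98.043], [0.654, -0.035, 0.0843, 64.4443], [0.656, -0.035, 0.0907, 65.9766], [0.658, -0.0345, 0.082, 86.25], [0.66, -0.0335, 0.089, 102.5312]]
x 0.564 line y -0.0357 edge y -0.0337 gap mm 2.07
x 0.597 line y -0.0358 edge y -0.0337 gap mm 2.12
x 0.63 line y -0.0359 edge y -0.0337 gap mm 2.17
angles -0.13 -0.04 16 25
l19.38.pkl 27 [(np.float64(-0.028), np.float64(0.08)), (np.float64(-0.05), np.float64(0.0807))] pitch deg nose-up -1.82
```

```bash
python3 -m pendant '[{"dx":0.0011,"dy":0,"dz":0,"rx":0,"ry":0,"rz":0,"hand":0.06},{"dx":0.001,"dy":0,"dz":0,"rx":0,"ry":0,"rz":0,"hand":0.06},{"dx":0,"dy":0,"dz":0,"rx":0,"ry":0,"rz":0,"hand":0.06},{"dx":0,"dy":0,"dz":0,"rx":0,"ry":0,"rz":0,"hand":0.06},{"dx":0,"dy":0,"dz":0,"rx":0,"ry":0,"rz":0,"hand":0.06},{"dx":0,"dy":0,"dz":0,"rx":0,"ry":0,"rz":0,"hand":0.06}]'; python3 look.py; python3 edge.py | tail -4
python3 - <<'E'
from h import *
import pickle
s=cam("scene");pickle.dump(s,open("s3.pkl","wb"));f=cv2.GaussianBlur(s["frame"],(3,3),0).astype(np.float32);q=(f[:,:,2]+3)/(f[:,:,0]+3)
def samp(a,P):
    uv=proj(s,P).astype(np.float32);return cv2.remap(a,uv[:,:1],uv[:,1:],1).ravel()
R0=np.ascontiguousarray(f[:,:,0])
xs=np.arange(.61,.655,.0005)
for y in np.arange(-.02,.13,.015):
    P=np.c_[xs,np.full(len(xs),y),np.full(len(xs),.08)];r=samp(R0,P);d=r[8:]-r[:-8];k=d.argmin()
    xf=np.arange(.545,.585,.0005);Pf=np.c_[xf,np.full(len(xf),y),np.full(len(xf),.08)];qq=samp(q,Pf);e=qq[8:]-qq[:-8];j=e.argmax()
    print("y %.3f near x %.4f (%.0f) far x %.4f (%.2f)"%(y,xs[k+4],d[k],xf[j+4],e[j]))
ys=np.arange(.11,.16,.0005)
for x in (.575,.585,.61,.62):
    P=np.c_[np.full(len(ys),x),ys,np.full(len(ys),.08)];r=samp(R0,P);d=r[8:]-r[:-8];k=d.argmin();print("lead x",x,ys[k+4].round(4),d[k].round())
yl=np.arange(-.055,-.01,.0005)
for x in (.575,.585,.61,.62):
    P=np.c_[np.full(len(yl),x),yl,np.full(len(yl),.08)];r=samp(f.sum(2),P);k=r.argmin();print("line x",x,yl[k].round(4),r[k],np.median(r))
E
```

```text
clock: 19.93
position: [0.5972, -0.1233, 0.0642]
ee_rot: [0.0, 0.712, 0.702, -0.0]
contact_force: [0.1, -3.2, 5.7]
width: 0.0637
gripper_force: 77.8
clock 19.9333 F [ 0.1 -3.2  5.7] M [-0.55 -0.23 -0.04] w 0.0637 grip 77.8
pos [ 0.5972 -0.1233  0.0642] ytool heading -0.77 z [-0.e+00 -5.e-04 -1.e+00]
line n 14 y at x=0.598: -0.0342 heading -0.31 rms mm 0.33 rows 51.3 55.5
x 0.564 line y -0.0341 edge y -0.0330 gap mm 1.12
x 0.597 line y -0.0342 edge y -0.0333 gap mm 0.90
x 0.63 line y -0.0342 edge y -0.0335 gap mm 0.68
angles -0.06 -0.44 15 20
y -0.020 near x 0.6310 (-63) far x 0.5630 (0.06)
y -0.005 near x 0.6305 (-64) far x 0.5625 (0.04)
y 0.010 near x 0.6320 (-60) far x 0.5645 (0.04)
y 0.025 near x 0.6310 (-64) far x 0.5635 (0.04)
y 0.040 near x 0.6315 (-60) far x 0.5640 (0.03)
y 0.055 near x 0.6310 (-62) far x 0.5635 (0.04)
y 0.070 near x 0.6305 (-62) far x 0.5645 (0.04)
y 0.085 near x 0.6310 (-65) far x 0.5645 (0.05)
y 0.100 near x 0.6310 (-63) far x 0.5645 (0.05)
y 0.115 near x 0.6315 (-65) far x 0.5655 (0.05)
lead x 0.575 0.1355 -63.0
lead x 0.585 0.137 -84.0
lead x 0.61 0.137 -89.0
lead x 0.62 0.1365 -91.0
line x 0.575 -0.0335 274.46875 467.73096
line x 0.585 -0.033 360.28027 468.3086
line x 0.61 -0.0335 412.65234 509.79785
line x 0.62 -0.0335 413.28906 510.708
```

```bash
cat > e2.py <<'E'
from h import *
import pickle,glob
def half(v,ys,a,b):
    "first crossing of the mid level between plateau medians a,b"
    m=(np.median(v[:a])+np.median(v[-b:]))/2;up=np.median(v[-b:])>np.median(v[:a]);c=np.where((v>m) if up else (v<m))[0];k=c[0]
    return ys[k-1]+(m-v[k-1])/(v[k]-v[k-1])*(ys[k]-ys[k-1]) if k>0 else np.nan
for n in sorted(glob.glob("l*.pkl"),key=lambda s:float(s[1:-4]))[-3:]:
    im=pickle.load(open(n,"rb"));f=im["frame"].astype(np.float32)
    for ch,lab in ((0,"R"),(1,"G")):
        o=[]
        for side in (np.arange(.5365,.557,.001),np.arange(.641,.657,.001)):
            e=[]
            for x in side:
                ys=np.arange(-.045,-.0235,.0003);uv=proj(im,np.c_[np.full(len(ys),x),ys,np.full(len(ys),.06)]).astype(np.float32)
                v=cv2.remap(np.ascontiguousarray(f[:,:,ch]),uv[:,:1],uv[:,1:],1).ravel();e.append(half(v,ys,20,20))
            o.append((np.nanmedian(e),np.nanstd(e)))
        print(n,lab,np.round(o,5).tolist())
s=pickle.load(open("s3.pkl","rb"));f=np.ascontiguousarray(s["frame"][:,:,0].astype(np.float32))
ys=np.arange(-.06,-.01,.001)
for x in (.642,.648,.654):
    uv=proj(s,np.c_[np.full(len(ys),x),ys,np.full(len(ys),.06)]).astype(np.float32);print("scene",x,cv2.remap(f,uv[:,:1],uv[:,1:],1).ravel().astype(int).tolist())
E
python3 e2.py
```

```text
l18.75.pkl R [[-0.03337, 0.00022], [-0.02687, 4e-05]]
l18.75.pkl G [[-0.0334, 0.00019], [-0.02684, 3e-05]]
l19.38.pkl R [[-0.03303, 0.00026], [-0.0337, 4e-05]]
l19.38.pkl G [[-0.03307, 0.00023], [-0.03374, 4e-05]]
l19.93.pkl R [[-0.03305, 0.00022], [-0.03368, 4e-05]]
l19.93.pkl G [[-0.03308, 0.0002], [-0.03371, 4e-05]]
scene 0.642 [115, 114, 115, 115, 115, 115, 114, 114, 114, 114, 114, 114, 114, 114, 113, 113, 113, 113, 115, 116, 119, 121, 122, 124, 124, 118, 110, 99, 83, 66, 53, 47, 43, 42, 42, 42, 42, 42, 42, 42, 42, 41, 40, 39, 39, 39, 39, 40, 40, 40]
scene 0.648 [113, 113, 113, 113, 114, 113, 112, 112, 113, 114, 113, 112, 110, 111, 113, 114, 115, 117, 119, 122, 124, 125, 125, 125, 122, 119, 110, 98, 84, 69, 55, 44, 41, 40, 40, 42, 42, 43, 44, 44, 43, 42, 42, 42, 41, 40, 39, 39, 40, 40]
scene 0.654 [120, 119, 118, 118, 119, 119, 119, 118, 118, 118, 118, 119, 119, 119, 121, 123, 125, 127, 128, 129, 129, 129, 130, 130, 128, 121, 112, 101, 86, 71, 59, 51, 46, 44, 44, 43, 44, 43, 43, 42, 41, 43, 45, 46, 46, 45, 43, 42, 41, 41]
```

```bash
python3 -m pendant '[{"dx":0.0006,"dy":0,"dz":0,"rx":0,"ry":0,"rz":0.1,"hand":0.06},{"dx":0.0005,"dy":0,"dz":0,"rx":0,"ry":0,"rz":0.1,"hand":0.06},{"dx":0,"dy":0,"dz":0,"rx":0,"ry":0,"rz":0,"hand":0.06},{"dx":0,"dy":0,"dz":0,"rx":0,"ry":0,"rz":0,"hand":0.06},{"dx":0,"dy":0,"dz":0,"rx":0,"ry":0,"rz":0,"hand":0.06},{"dx":0,"dy":0,"dz":0,"rx":0,"ry":0,"rz":0,"hand":0.06}]'; python3 look.py; python3 edge.py | tail -4; python3 e2.py | grep -v scene | tail -2
python3 - <<'E'
from h import *
s=cam("scene");f=cv2.GaussianBlur(s["frame"],(3,3),0).astype(np.float32)
g=np.ascontiguousarray(f.sum(2));L=[]
yl=np.arange(-.05,-.018,.0005)
for x in np.arange(.570,.628,.004):
    uv=proj(s,np.c_[np.full(len(yl),x),yl,np.full(len(yl),.08)]).astype(np.float32);v=cv2.remap(g,uv[:,:1],uv[:,1:],1).ravel();w=np.clip(.93*np.median(v)-v,0,None);L.append((w*yl).sum()/w.sum())
print("scene line",np.round(L,4).tolist(),np.median(L))
for z in (.07,.06):
  P=atz(s,proj(s,[[.648,-.032,.06]]),.06)
# rosette still seated: boss top expected pixel
c=np.array([.5972,-.0333+.135,.07]);print(proj(s,[c,c+[0,0,.026]]).round(1).tolist())
E
```

```text
clock: 20.53
position: [0.5971, -0.1223, 0.0642]
ee_rot: [0.0, 0.713, 0.701, -0.0]
contact_force: [-0.6, -3.9, 6.0]
width: 0.0638
gripper_force: 77.9
clock 20.5333 F [-0.6 -3.9  6. ] M [-0.57 -0.16 -0.03] w 0.0638 grip 77.9
pos [ 0.5971 -0.1223  0.0642] ytool heading -0.98 z [-2.e-04 -7.e-04 -1.e+00]
line n 14 y at x=0.599: -0.0332 heading -0.28 rms mm 0.4 rows 51.3 56.4
x 0.564 line y -0.0332 edge y -0.0334 gap mm -0.23
x 0.597 line y -0.0333 edge y -0.0337 gap mm -0.38
x 0.63 line y -0.0334 edge y -0.0339 gap mm -0.52
angles -0.21 -0.46 16 26
l20.53.pkl R [[-0.03305, 0.00022], [-0.03364, 5e-05]]
l20.53.pkl G [[-0.03308, 0.0002], [-0.03368, 5e-05]]
scene line [-0.0353, -0.0347, -0.0327, -0.0321, -0.0324, -0.0328, -0.0329, -0.0327, -0.0325, -0.0322, -0.0322, -0.0326, -0.0328, -0.0328, -0.0327] -0.03274422564030084
[[303.5, 230.9], [303.7, 222.8]]
```

```bash
python3 -m pendant '[{"dx":0,"dy":0,"dz":0,"rx":0,"ry":0,"rz":0,"hand":0.06},{"dx":0,"dy":0,"dz":0,"rx":0,"ry":0,"rz":0,"hand":0.06},{"dx":0,"dy":0,"dz":0,"rx":0,"ry":0,"rz":0,"hand":0.06},{"dx":0,"dy":0,"dz":0,"rx":0,"ry":0,"rz":0,"hand":0.06},{"dx":0,"dy":0,"dz":0,"rx":0,"ry":0,"rz":0,"hand":0.06},{"dx":0,"dy":0,"dz":0,"rx":0,"ry":0,"rz":0,"hand":0.06}]'; python3 look.py; python3 edge.py|tail -3;  python3 - <<'E'
from rig import manip
print(manip.sign_off())
E
```

```text
clock: 21.13
position: [0.5971, -0.1223, 0.0642]
ee_rot: [0.0, 0.713, 0.701, -0.0]
contact_force: [0.2, -2.6, 5.0]
width: 0.0638
gripper_force: 77.9
clock 21.1333 F [ 0.2 -2.6  5. ] M [-0.51 -0.17 -0.03] w 0.0638 grip 77.9
pos [ 0.5971 -0.1224  0.0642] ytool heading -0.98 z [-1.e-04 -7.e-04 -1.e+00]
line n 14 y at x=0.599: -0.0332 heading 0.28 rms mm 0.31 rows 51.3 55.5
x 0.597 line y -0.0333 edge y -0.0336 gap mm -0.32
x 0.63 line y -0.0335 edge y -0.0338 gap mm -0.30
angles -0.25 -0.21 14 23
the job is handed in; nothing more can be done
None
```

The job was handed in at about 21 s: the rosette was set in the pocket boss up and released (not looked at again after the slide), and the board is slid out with the scored line within about 0.5 mm of the block's outer edge (up to 1 mm in the scene camera), flat, still and held by its tail.

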